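# Turn the upside-down spice jar and fill the jar tray

### The job

Put the two loose square spice jars into the two empty pockets of the wooden tray so that all three jars stand in it upright, fully down, with the stopper on top. One of the jars has been left standing on its stopper and must be turned over first. Leave the jar that is already in the tray where it is, and do not push aside or knock over the other things on the worktop.

Things in the scene. Friction and masses are not known exactly. Their poses are not given: they have to be found in the camera images.
- tray: fixed open wooden tray, 198 mm long (its x axis) by 70 mm (its y axis), walls 42 mm high and 6 mm thick, the two cross walls 32 mm high; three square pockets of 58 x 58 mm in a row along x, pitch 64 mm, floor 6 mm above the worktop. Origin: centre of the underside, on the worktop
- pocket1 (a point): centre of the floor of the tray's pocket at its -x end, empty at the start
- pocket2 (a point): centre of the floor of the tray's middle pocket, empty at the start
- pocket3 (a point): centre of the floor of the tray's pocket at its +x end, which already holds jar_in_tray
- jar_in_tray: square white spice jar: body 46 x 46 mm and 72 mm tall, then a round fixed wooden stopper of 40 mm diameter; 96 mm tall in all, about 0.22 kg. Origin: centre of the square underside; z axis: from there to the stopper; x and y: square to the flat sides. It stands upright in pocket3 and stays there
- jar_a: square white spice jar: body 46 x 46 mm and 72 mm tall, then a round fixed wooden stopper of 40 mm diameter; 96 mm tall in all, about 0.22 kg. Origin: centre of the square underside; z axis: from there to the stopper; x and y: square to the flat sides. It stands upright on the worktop
- jar_b: square white spice jar: body 46 x 46 mm and 72 mm tall, then a round fixed wooden stopper of 40 mm diameter; 96 mm tall in all, about 0.22 kg. Origin: centre of the square underside; z axis: from there to the stopper; x and y: square to the flat sides. It stands upside down on its stopper on the worktop, so that its origin is 96 mm up and its z axis points down
- onion: brown onion, 67 mm across, 78 mm tall, on the worktop; bystander. Origin: centre of its underside
- garlic: garlic bulb, 60 mm across, 59 mm tall, on the worktop; bystander. Origin: centre of its underside
- mug: dotted mug with a handle, 78 x 114 mm over the handle, 93 mm tall; bystander. Origin: on the worktop, at the middle of mug and handle together; the mug itself, 78 mm diameter, is centred 18 mm to its +y, the handle reaches 57 mm to its -y
- tea_box: upright green-and-white carton, 65 x 65 x 112 mm; bystander. Origin: centre of its underside
- tin: tin can, 75 mm diameter, 110 mm tall; bystander. Origin: centre of its underside
- glass_jar: glass jar with a red lid, 66 mm diameter, 100 mm tall; bystander. Origin: centre of its underside
- faucet_column (a point): foot, on the worktop, of the fixed tap: upright round column within 32 mm of this point, 480 mm tall, its neck bending, above 340 mm, up to 120 mm away from the robot and 220 mm to the right (-y); its slim lever reaches 85 mm towards the robot (-x) and 25 mm to either side, up to 130 mm high
Not all that is in view belongs to the job. What is shaped like the jar_b but orange or turquoise is not meant.

How it is judged:
By the outcome, as a careful person would: the job done as asked, in the order asked, and still so for the second after the job is handed in, with the robot touching nothing.
It also fails if it takes over 72 s, if anything falls off the work surface, if the arm or the gripper's body presses on something with over 40 N, if the wrist force passes 120 N, or if a joint passes its speed limit or range.

### The arm

A 6-joint arm with a two-finger parallel gripper is mounted at the origin on a cart in front of the work surface, level with it; the furniture and walls round the work are solid. World frame = base frame: x ahead of the robot, y to its left, z up, the work surface at z = 0. Lengths are in m, angles in degrees, forces in N, time in s.
With the tool pointing down it reaches from about 0.35 to 0.95 m from the base axis. Payload 17.4 kg.
Tool frame: the origin (TCP) lies midway between the tips of the shut fingers; the grasp point (between the pads) lies bot.hold_point_z behind it (bot.hold_point_z is the distance from the TCP to the grasp point, in m); z points along the fingers, y is the line along which they close (so a half turn about z gives the same grasp; the last joint's range is limited). The gripper opens to 93 mm and grips with 3 to 60 N. Pads are 15 mm wide; open, the fingers measure 128 mm over their backs; the gripper's body (75 mm by 188 mm) begins 65 mm behind the grasp point.
Start: joints at [68.537, 6.646, 82.598, -0, 90.757, -2.166], TCP at [0.223, 0.637, 0.219] pointing down, gripper open.
Joint ranges: [-162.19, 162.19], [-47.58, 125.68], [4.15, 143.07], [-65.23, 245.23], [0.69, 171.88], [-170.13, 170.13]. Speed limits (degrees/s): [108.29, 108.29, 127.2, 180, 180, 180].

### API

Orientations are given as a 3x3 rotation matrix whose columns are the frame's x, y, z axes.
In Python, from workcell import bot, grab_frame, calibration, order gives the robot as it stands.
- The arm moves only by the tool apply_moves, never from a script. Its arguments are lists of equal length, an entry for each row: "grip": the opening, from 0 (shut) to 1 (fully open); "travel": the shift along the tool's x, y, z in mm, a list of three; "twist": the turn about the tool's z in degrees. In form: {"grip": [grip, ...], "travel": [[dx, dy, dz], ...], "twist": [twist, ...]}. A call has 1 to 8 rows; each row is the pose to reach, as a shift and turn from the pose commanded when the call began, along the tool's axes at that moment; what a row does not reach only later rows make up. A row lasts 1/12 s, in which the tool goes at most 41.7 mm and 7.16 degrees, less where a joint would pass 70% of its speed; a pose out of reach is approached as far as the arm can. A call with a gripper value outside its range is refused whole. The fingers move at their own pace and stop on an object; the grip force is fixed at half the most. Time passes only in rows, so rows that repeat a pose let the fingers close. It gives the time, the measured TCP pose, the force, the opening and the grip force at its end, in the units of the state.
- bot.sense(): the state, without advancing time (a new reading comes with each control period).
- grab_frame(name): name is "scene" or "top"; returns (picture, depth): 480x640x3 uint8, red, green, blue; 480x640 float32, m along the optical axis (not along the pixel's ray), 0 where there is no reading.
- calibration(name): a dict with "fov_y" (degrees; the focal length in pixels is half the picture's height over the tangent of half this angle, whatever the lens; pixels are square), "cx", "cy" (the principal point, pixels), "k1" (the pictures are not rectified: a ray, as slopes to the right and down, at radius r is drawn at 1 + k1 r^2 times it, then the intrinsics apply), "world_from_camera" (4x4, takes a point from camera to world coordinates). Camera axes: x right, y down, z forward; pixel columns grow to the right and rows downward; lengths in m; the calibration is good to about 2 mm. A picture is of the moment at which its call begins. calibration takes no time and is no camera call.
- order.hand_in(): hands the job in; it is judged then, once.
The state is a dict: "clock": time; "q": joint angles; "joint_velocities": joint speeds; "joint_efforts": joint torques, N m; "tool_pos": TCP position; "ee_rot": TCP orientation; "ft_force": force on the tool from outside, world axes, zero at the start; "ft_torque": the same for the moment, N m; "finger_gap": opening from 0.0 (shut) to 1.0 (fully open); "gripper_force": force on a finger pad.
Only numpy, scipy, OpenCV 4.12 (cv2) and the standard library are available. Lean on these libraries where they do the work, as an engineer would, in place of code of your own. Each camera call takes 0.05 s, during which the arm holds its last target. There are 200 camera calls.

## Working session

There is one attempt and no reset: what is moved stays moved. The work goes in short steps, Python scripts to look and compute and a tool call to move; the robot and the scene stay as the last step left them, time stands still between calls to the robot, and variables do not carry over. Pictures are saved under pics/ and viewed, at most 10 in all, crops included, and the job is handed in when it is done.

Besides the shell and the picture viewer there is one more tool, called after "Emit:" by a JSON object that holds its "op" and its "data". apply_moves: Moves the arm, as the interface text tells. Its arguments: {"type":"object","properties":{"grip":{"type":"array","items":{"type":"number"}},"travel":{"type":"array","items":{"type":"array","items":{"type":"number"}}},"twist":{"type":"array","items":{"type":"number"}}},"required":["grip","travel","twist"]}

```bash
mkdir -p pics; ls
cat > h.py <<'E'
import numpy as np, cv2, os
from workcell import bot, grab_frame, calibration, order
def snap(n):
    im,d=grab_frame(n); return im,d
def cam(n):
    c=calibration(n); f=240/np.tan(np.radians(c["fov_y"])/2)
    return f,c["cx"],c["cy"],c["k1"],np.array(c["world_from_camera"])
def rays(n,uv):
    f,cx,cy,k1,T=cam(n); uv=np.asarray(uv,float).reshape(-1,2)
    p=(uv-[cx,cy])/f; s=p.copy()
    for _ in range(20): s=p/(1+k1*(s**2).sum(1,keepdims=True))
    return np.c_[s,np.ones(len(s))],T
def plane(n,uv,z):
    r,T=rays(n,uv); d=r@T[:3,:3].T; o=T[:3,3]
    return o+d*((z-o[2])/d[:,2])[:,None]
def cloud(n,depth):
    v,u=np.mgrid[0:480,0:640]; r,T=rays(n,np.c_[u.ravel(),v.ravel()])
    P=(r*depth.reshape(-1,1))@T[:3,:3].T+T[:3,3]; P[depth.ravel()==0]=np.nan
    return P.reshape(480,640,3)
E
python3 - <<'E'
from h import *
for n in("scene","top"):
    im,d=snap(n); np.savez(f"{n}0.npz",im=im,d=d); cv2.imwrite(f"pics/{n}0.png",im[:,:,::-1]); c=calibration(n);print(n,c["fov_y"],c["k1"],np.round(c["world_from_camera"],3).tolist(),(d>0).mean())
print(bot.hold_point_z,bot.sense())
E
```

```text
pics
scene 49.043825462349304 -0.15973778166145955 [[0.643, -0.388, 0.66, -0.637], [-0.766, -0.334, 0.549, -0.929], [0.007, -0.859, -0.512, 0.955], [0.0, 0.0, 0.0, 1.0]] 0.9715885416666666
top 56.97021695190397 -0.04950128429807788 [[-0.02, -0.995, 0.103, 0.368], [-0.999, 0.022, 0.024, -0.014], [-0.027, -0.102, -0.994, 1.181], [0.0, 0.0, 0.0, 1.0]] 0.9959505208333334
0.0188 {'clock': 0.1, 'q': array([ 6.85387303e+01,  6.67208892e+00,  8.26312402e+01,  6.50132920e-04,
        9.07561728e+01, -2.16624529e+00]), 'joint_velocities': array([-0.01423954, -0.08019351, -0.12547963,  0.01435307, -0.19058202,
        0.01145439]), 'joint_efforts': array([ 2.39042143e-03, -7.22888660e+01, -6.23867083e+01,  7.80331227e-02,
        2.29757675e-02, -1.80227835e-05]), 'tool_pos': array([0.22298748, 0.63691663, 0.21797797]), 'ee_rot': array([[-9.43829688e-01,  3.30432093e-01, -3.90519281e-04],
       [ 3.30432320e-01,  9.43829198e-01, -9.62348837e-04],
       [ 5.05925592e-05, -1.03733359e-03, -9.99999461e-01]]), 'ft_force': array([-1.02887567,  0.25184004, -0.61140875]), 'ft_torque': array([ 0.02046817,  0.03518053, -0.01332254]), 'gripper_force': 0.0, 'finger_gap': 0.9994463677555345}
```

View pics/top0.png

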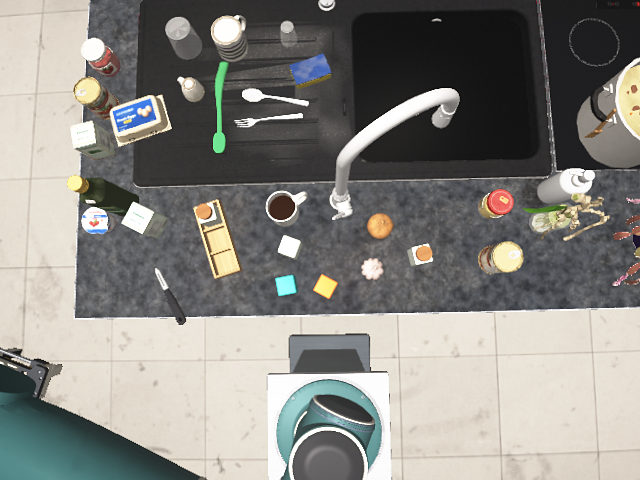

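View pics/scene0.png

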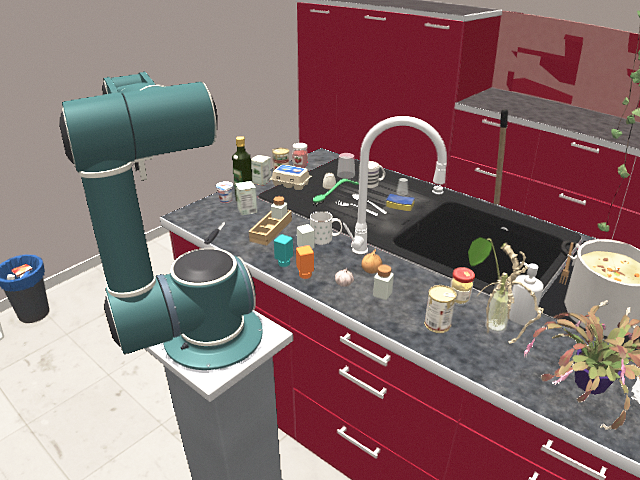

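The top view shows these candidates:
- **Upside-down jar:** the white jar at (289,246). The turquoise one at (286,285) and the orange one at (325,286) are decoys.
- **jar_a:** the upright jar with a stopper at (421,254). The jar with a stopper at (205,211) is already in the tray, so it is not this one.
- **Tray:** from (205,200) to (228,275), with the two near pockets empty.

The mug is at (283,206), the tap at (342,205), the onion at (379,225) and the garlic at (372,268). I choose white (289,246) as jar_b and (421,254) as jar_a.

```bash
cat > m.py <<'E'
from h import *
def blob(im,seed,test,R=28):
    m=test(im).astype(np.uint8); n,l=cv2.connectedComponents(m,connectivity=4)
    y,x=seed[1],seed[0]; w=l[y-2:y+3,x-2:x+3]; k=np.bincount(w[w>0]).argmax() if (w>0).any() else 0
    return (l==k).astype(np.uint8)
white=lambda im:(im.min(2)>150)&(np.ptp(im.astype(int),axis=2)<40)
wood=lambda im:(im[...,0].astype(int)-im[...,2]>40)&(im[...,0]>110)
E
python3 - <<'E'
from m import *
z=np.load("top0.npz"); im,d=z["im"],z["d"]; P=cloud("top",d)
crop=im[185:305,185:445]; cv2.imwrite("pics/crop.png",cv2.resize(crop,None,fx=3,fy=3,interpolation=cv2.INTER_CUBIC)[:,:,::-1])
# height segmentation
def seg(name,seed,zlo,zhi,col=None):
    m=((P[...,2]>zlo)&(P[...,2]<zhi)).astype(np.uint8)
    if col is not None: m&=col(im).astype(np.uint8)
    n,l=cv2.connectedComponents(m,connectivity=4); k=l[seed[1],seed[0]]; 
    if k==0: print(name,"miss",P[seed[1],seed[0]]);return
    q=P[l==k]; uv=np.argwhere(l==k)[:,::-1].astype(np.float32)
    zt=np.median(q[:,2]); w=plane("top",uv,zt)[:,:2]
    r=cv2.minAreaRect((w*1000).astype(np.float32))
    print(name,len(q),"z",zt.round(4),"mean",q[:,:2].mean(0).round(4),"rect",np.round(r[0],1),np.round(r[1],1),round(r[2],1))
seg("jar_b",(289,246),.085,.11)
seg("jar_a stop",(422,253),.085,.11)
seg("tray stop",(205,211),.09,.115)
seg("turq",(286,285),.07,.12); seg("orange",(325,286),.07,.12)
seg("mug",(275,206),.05,.11); seg("onion",(379,225),.02,.1); seg("garlic",(372,268),.02,.08)
seg("tea",(143,217),.1,.12)
seg("faucet",(342,205),.02,.6); seg("tray",(238,275),.03,.05); 
print("table z",[P[a].round(3).tolist() for a in [(300,200),(290,400),(235,310)]])
E
```

```text
jar_b 342 z 0.0952 mean [0.4753 0.0887] rect [475.4  88.6] [46.3 45.9] 68.8
jar_a stop 200 z 0.0958 mean [ 0.452 -0.243] rect [ 452.2 -242.1] [39.4 34.5] 88.7
tray stop 209 z 0.1009 mean [0.5679 0.2999] rect [567.9 300.1] [40.2 38.8] 44.4
turq 348 z 0.0951 mean [0.3808 0.0971] rect [380.   97.2] [45.6 47.4] 10.1
orange 348 z 0.0956 mean [0.3754 0.0012] rect [375.4   1.2] [45.8 45.6] 60.2
mug 880 z 0.0574 mean [0.5819 0.1054] rect [591.7 103.5] [ 84.8 106.2] 59.6
onion 521 z 0.0517 mean [ 0.5279 -0.1423] rect [ 527.9 -142.7] [63.7 64.3] 43.2
garlic 366 z 0.039 mean [ 0.4183 -0.1201] rect [ 419.5 -119.8] [54.  54.2] 88.3
tea 643 z 0.1094 mean [0.5553 0.4641] rect [555.4 463.8] [68.6 62.5] 62.7
faucet 3421 z 0.4409 mean [ 0.6439 -0.1234] rect [ 615.1 -113.6] [ 95.3 313.7] 42.1
tray miss [ 0.41139749  0.23479333 -0.00224854]
table z [[0.346, 0.337, -0.0], [0.363, -0.197, 0.0], [0.515, 0.039, -0.001]]
```

View pics/crop.png

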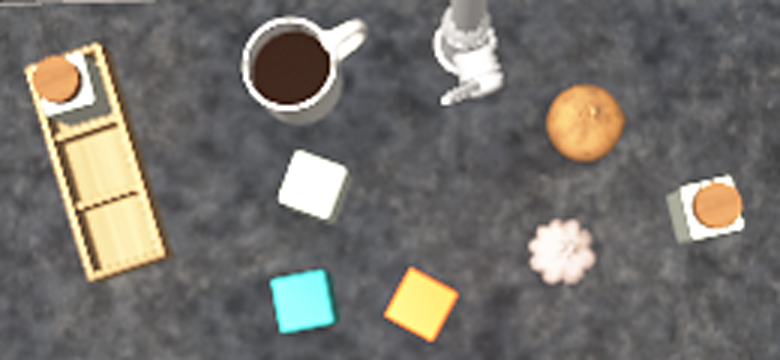

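The crop confirms the choice. The plain white square at crop (313,185) has no stopper on top, so it is the inverted jar_b. The jar at crop (712,207) shows its stopper and is jar_a. Next I measure the tray, jar_a's yaw and the tap's low parts.

Run:
```python
from m import *
z=np.load("top0.npz"); im,d=z["im"],z["d"]; P=cloud("top",d)
Q=P.reshape(-1,3)
def rect(name,lo,hi,x0,x1,y0,y1):
    m=((P[...,2]>lo)&(P[...,2]<hi)&(P[...,0]>x0)&(P[...,0]<x1)&(P[...,1]>y0)&(P[...,1]<y1)).astype(np.uint8)
    n,l,s,c=cv2.connectedComponentsWithStats(m); k=1+s[1:,4].argmax()
    q=P[l==k]; r=cv2.minAreaRect((q[:,:2]*1000).astype(np.float32)); print(name,len(q),np.round(r[0],1),np.round(r[1],1),round(r[2],2),q[:,2].mean().round(4)); return q
q=rect("tray rim",.036,.047,.38,.62,.18,.36)
rect("tray all",.003,.047,.38,.62,.18,.36)
rect("jarin sh",.070,.084,.5,.62,.25,.36)
rect("jara all",.062,.11,.38,.52,-.3,-.18)
rect("jara sh",.066,.079,.38,.52,-.3,-.18)
rect("faucet low",.01,.14,.4,.64,-.1,.06)
rect("faucet mid",.15,.33,.4,.75,-.1,.06)
rect("mugtop",.085,.1,.5,.7,.03,.18)
# tray rim by wood mask projected on z=.042
m=blob(im,(230,276),wood); ys,xs=np.nonzero(m); w=plane("top",np.c_[xs,ys],.042)[:,:2]
r=cv2.minAreaRect((w*1000).astype(np.float32)); print("wood",len(xs),r)
# white jar a shoulder via colour at z .072 
m=white(im); sub=np.zeros_like(m); sub[235:275,400:440]=1; ys,xs=np.nonzero(m&sub); print("jara white",cv2.minAreaRect((plane("top",np.c_[xs,ys],.072)[:,:2]*1000).astype(np.float32)))
# scene cross-check
z=np.load("scene0.npz"); P=cloud("scene",z["d"])
rect("S jarb top",.09,.1,.43,.52,.04,.14); rect("S jara stop",.09,.1,.4,.5,-.29,-.2); rect("S tray stop",.097,.107,.52,.62,.25,.35);rect("S tray rim",.036,.047,.38,.62,.18,.36);rect("S jara all",.005,.11,.38,.52,-.3,-.18)
```

```text
tray rim 441 [507.8 283.5] [197.  71.] 17.4 0.041
tray all 1704 [507.3 288. ] [217.6  85.4] 17.39 0.0209
jarin sh 122 [568.4 300.3] [46.  47.3] 16.09 0.0765
jara all 330 [ 452.2 -243.7] [43.4 46.8] 11.61 0.086
jara sh 83 [ 449.9 -233.2] [44.2 25.6] 16.23 0.0713
faucet low 415 [578.2 -44.3] [83.1 51.4] 2.65 0.0792
faucet mid 252 [600.8 -41. ] [27.4 13. ] 82.7 0.2476
mugtop 147 [577.5 106.9] [76.3 77.8] 70.28 0.0909
wood 1648 ((507.9373779296875, 284.20703125), (201.0953369140625, 72.27525329589844), 17.056726455688477)
jara white ((451.00225830078125, -238.65182495117188), (46.92241668701172, 55.647918701171875), 11.712985038757324)
S jarb top 104 [475.7  84.7] [53.8 48.4] 62.25 0.0937
S jara stop 94 [ 453.1 -247.9] [40.5 38.2] 35.22 0.0939
S tray stop 44 [567.8 296. ] [44.4 37.6] 82.97 0.1004
S tray rim 190 [507.  282.4] [207.  75.] 16.33 0.0396
S jara all 541 [ 478.1 -233.3] [118.8  55.1] 28.68 0.0556
```

```bash
cat > g.py <<'E'
import sys; from h import *
def go(x,y,z,yaw):  # target TCP, finger-axis (tool y) heading in deg, mod 180
    s=bot.sense(); R=s["ee_rot"]; p=s["tool_pos"]; cy=np.degrees(np.arctan2(R[1,1],R[0,1]))
    t=(cy-yaw+90)%180-90
    print("clk",round(s["clock"],2),"tcp",p.round(4),"yaw",round(cy,1),"gap",round(s["finger_gap"],3),"F",s["ft_force"].round(1),"q6",s["q"][5].round(1),"=> d",(R.T@(np.array([x,y,z])-p)*1000).round(1),"tw",round(t,1))
if __name__=="__main__": go(*map(float,sys.argv[1:5]))
E
python3 g.py .42 .2 .218 101.7
```

```text
clk 0.1 tcp [0.223  0.6369 0.218 ] yaw 70.7 gap 0.999 F [-1.   0.3 -0.6] q6 -2.2 => d [-3.303e+02 -3.473e+02  3.000e-01] tw -31.0
```

Emit:
{"op": "apply_moves", "data": {"grip": [1, 1, 1, 1, 1, 1, 1, 1], "travel": [[-330, -347, 0], [-330, -347, 0], [-330, -347, 0], [-330, -347, 0], [-330, -347, 0], [-330, -347, 0], [-330, -347, 0], [-330, -347, 0]], "twist": [-31, -31, -31, -31, -31, -31, -31, -31]}}

```text
clock: 0.77
tool_pos: [0.36, 0.3316, 0.2184]
ee_rot: [[-0.979, -0.203, -0.0], [-0.203, 0.979, -0.0], [0.0, -0.0, -1.0]]
ft_force: [0.6, -0.4, 0.1]
finger_gap: 0.999
gripper_force: 0.0
```

```bash
python3 g.py .4522 -.2435 .2 101.7
```

```text
clk 0.77 tcp [0.36   0.3316 0.2184] yaw 101.7 gap 0.999 F [ 0.6 -0.4  0.1] q6 -62.1 => d [  26.7 -581.8   18.5] tw 0.0
```

Emit:
{"op": "apply_moves", "data": {"grip": [1, 1, 1, 1, 1, 1, 1, 1], "travel": [[2, -40, 0], [4, -80, 0], [6, -120, 0], [8, -160, 0], [9, -200, 0], [11, -240, 0], [13, -280, 0], [15, -320, 0]], "twist": [0, 0, 0, 0, 0, 0, 0, 0]}}

```text
clock: 1.43
tool_pos: [0.4097, 0.0152, 0.2187]
ee_rot: [[-0.979, -0.203, 0.001], [-0.203, 0.979, -0.0], [-0.001, -0.0, -1.0]]
ft_force: [1.1, -0.1, 0.4]
finger_gap: 0.999
gripper_force: 0.0
```

Emit:
{"op": "apply_moves", "data": {"grip": [1, 1, 1, 1, 1, 1, 1, 1], "travel": [[2, -40, 0], [4, -80, 0], [6, -120, 0], [8, -160, 0], [9, -200, 0], [11, -240, 0], [12, -262, 0], [12, -262, 0]], "twist": [0, 0, 0, 0, 0, 0, 0, 0]}}

```text
clock: 2.1
tool_pos: [0.4513, -0.2454, 0.2177]
ee_rot: [[-0.98, -0.2, -0.002], [-0.2, 0.98, 0.0], [0.002, 0.001, -1.0]]
ft_force: [0.2, 1.2, -0.2]
finger_gap: 1.004
gripper_force: 0.0
```

```bash
python3 g.py .4522 -.2435 .043 101.7
```

```text
clk 2.1 tcp [ 0.4513 -0.2454  0.2177] yaw 101.5 gap 1.004 F [ 0.2  1.2 -0.2] q6 -132.9 => d [ -1.5   1.6 174.7] tw -0.2
```

Emit:
{"op": "apply_moves", "data": {"grip": [1, 1, 1, 1, 1, 1, 1, 1], "travel": [[-1, 2, 40], [-1, 2, 80], [-1, 2, 110], [-1, 2, 135], [-1, 2, 155], [-1, 2, 170], [-1, 2, 175], [-1, 2, 175]], "twist": [0, 0, 0, 0, 0, 0, 0, 0]}}

```text
clock: 2.77
tool_pos: [0.4515, -0.239, 0.0425]
ee_rot: [[-0.979, -0.203, -0.002], [-0.203, 0.979, 0.001], [0.002, 0.002, -1.0]]
ft_force: [-0.2, -0.1, 0.2]
finger_gap: 0.999
gripper_force: 0.0
```

Emit:
{"op": "apply_moves", "data": {"grip": [0, 0, 0, 0, 0, 0, 0, 0], "travel": [[0, 0, 0], [0, 0, 0], [0, 0, 0], [0, 0, 0], [0, 0, 0], [0, 0, 0], [0, 0, 0], [0, 0, 0]], "twist": [0, 0, 0, 0, 0, 0, 0, 0]}}

```text
clock: 3.43
tool_pos: [0.4522, -0.2399, 0.0439]
ee_rot: [[-0.979, -0.203, 0.0], [-0.203, 0.979, -0.0], [-0.0, -0.001, -1.0]]
ft_force: [0.6, -1.6, 2.7]
finger_gap: 0.485
gripper_force: 30.0
```

Emit:
{"op": "apply_moves", "data": {"grip": [0, 0, 0, 0, 0, 0, 0, 0], "travel": [[0, 0, -10], [0, 0, -30], [0, 0, -60], [0, 0, -95], [0, 0, -130], [0, 0, -160], [0, 0, -175], [0, 0, -175]], "twist": [0, 0, 0, 0, 0, 0, 0, 0]}}

```text
clock: 4.1
tool_pos: [0.4529, -0.2401, 0.2222]
ee_rot: [[-0.979, -0.203, 0.004], [-0.203, 0.979, -0.002], [-0.003, -0.003, -1.0]]
ft_force: [1.1, 0.1, -2.0]
finger_gap: 0.491
gripper_force: 30.0
```

Run:
```python
from g import *
go(.4469,.2649,.218,107.2)
im,d=snap("scene"); cv2.imwrite("pics/held.png",cv2.resize(im[150:350,250:500],None,fx=2.4,fy=2.4)[:,:,::-1])
```

```text
clk 4.1 tcp [ 0.4529 -0.2401  0.2222] yaw 101.7 gap 0.491 F [ 1.1  0.1 -2. ] q6 -132.5 => d [-96.6 495.7   3. ] tw -5.5
```

View pics/held.png

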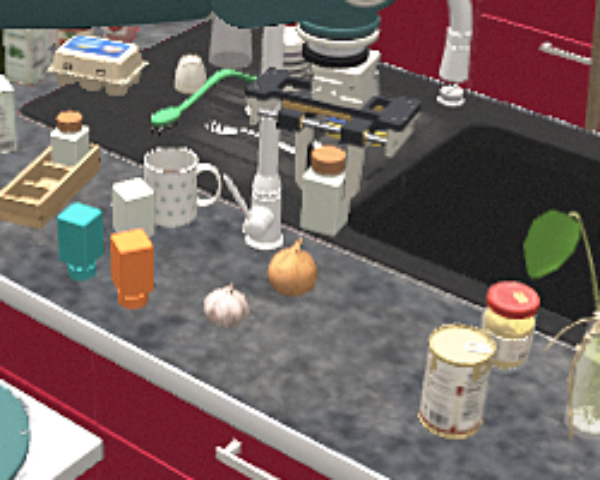

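The jar at picture (325,195) is held upright. I carry it to pocket2.

Emit:
{"op": "apply_moves", "data": {"grip": [0, 0, 0, 0, 0, 0, 0, 0], "travel": [[-1, 20, 0], [-4, 55, 0], [-7, 93, 0], [-10, 131, 0], [-13, 169, 0], [-14, 207, 0], [-16, 240, 0], [-31, 268, 0]], "twist": [0, 0, 0, 0, 0, 0, 0, 0]}}

```text
clock: 4.82
tool_pos: [0.426, 0.0308, 0.2164]
ee_rot: [[-0.979, -0.203, -0.002], [-0.203, 0.979, 0.0], [0.002, 0.001, -1.0]]
ft_force: [0.7, -1.5, -3.1]
finger_gap: 0.492
gripper_force: 30.0
```

Emit:
{"op": "apply_moves", "data": {"grip": [0, 0, 0, 0, 0, 0, 0, 0], "travel": [[-18, 33, 0], [-36, 67, 0], [-54, 100, 0], [-72, 133, 0], [-90, 166, 0], [-105, 195, 0], [-117, 217, 0], [-129, 234, 0]], "twist": [-1, -2, -3, -4, -5, -5.5, -5.5, -5.5]}}

```text
clock: 5.48
tool_pos: [0.5062, 0.2862, 0.2151]
ee_rot: [[-0.955, -0.297, -0.004], [-0.297, 0.955, -0.002], [0.004, -0.0, -1.0]]
ft_force: [-0.9, -0.3, -2.2]
finger_gap: 0.495
gripper_force: 30.0
```

Emit:
{"op": "apply_moves", "data": {"grip": [0, 0], "travel": [[0, 0, 0], [0, 0, 0]], "twist": [0, 0]}}

```text
clock: 5.65
tool_pos: [0.5063, 0.2847, 0.2154]
ee_rot: [[-0.955, -0.297, -0.004], [-0.297, 0.955, -0.002], [0.004, -0.001, -1.0]]
ft_force: [-1.4, -0.2, -2.0]
finger_gap: 0.493
gripper_force: 30.0
```

```bash
cat > chk.py <<'E'
from g import *
# tops in tray/held jars from top camera, within z band
import sys
def tops(lo,hi,x0,x1,y0,y1,src="top"):
    im,d=snap(src); P=cloud(src,d)
    m=((P[...,2]>lo)&(P[...,2]<hi)&(P[...,0]>x0)&(P[...,0]<x1)&(P[...,1]>y0)&(P[...,1]<y1)).astype(np.uint8)
    n,l,s,c=cv2.connectedComponentsWithStats(m)
    for k in range(1,n):
        if s[k,4]>15:
            q=P[l==k]; r=cv2.minAreaRect((q[:,:2]*1000).astype(np.float32)); print(src,s[k,4],np.round(r[0],1),np.round(r[1],1),round(r[2],1),"z",np.round(np.percentile(q[:,2],[5,50,95]),4))
E
python3 - <<'E'
from chk import *
go(.508,.284,.0495,107.2)
tops(.17,.285,.42,.6,.2,.38); tops(.17,.285,.42,.6,.2,.38,"scene")
E
```

```text
clk 5.65 tcp [0.5063 0.2847 0.2154] yaw 107.3 gap 0.493 F [-1.4 -0.2 -2. ] q6 -80.4 => d [ -2.2  -1.1 165.9] tw 0.1
top 24 [495.3 257.9] [14.9  3.4] 0.9 z [0.1763 0.1874 0.2086]
scene 619 [499.6 280.5] [56.  83.9] 27.9 z [0.1797 0.2366 0.2767]
```

Emit:
{"op": "apply_moves", "data": {"grip": [0, 0, 0, 0, 0, 0, 0, 0], "travel": [[-2, -1, 35], [-2, -1, 70], [-2, -1, 100], [-2, -1, 125], [-2, -1, 143], [-2, -1, 155], [-2, -1, 163], [-2, -1, 165]], "twist": [0, 0, 0, 0, 0, 0, 0, 0]}}

```text
clock: 6.42
tool_pos: [0.5088, 0.2833, 0.0527]
ee_rot: [[-0.955, -0.295, -0.001], [-0.295, 0.955, -0.001], [0.001, -0.0, -1.0]]
ft_force: [-0.4, 0.2, -3.4]
finger_gap: 0.491
gripper_force: 30.0
```

Emit:
{"op": "apply_moves", "data": {"grip": [0], "travel": [[0, 0, 1]], "twist": [0]}}

```text
clock: 6.5
tool_pos: [0.5094, 0.2838, 0.0531]
ee_rot: [[-0.955, -0.295, 0.0], [-0.295, 0.955, 0.0], [-0.001, 0.0, -1.0]]
ft_force: [0.7, 0.1, -2.3]
finger_gap: 0.49
gripper_force: 30.0
```

```bash
python3 g.py .508 .284 .0495 107.2
```

```text
clk 6.5 tcp [0.5094 0.2838 0.0531] yaw 107.2 gap 0.49 F [ 0.7  0.1 -2.3] q6 -80.6 => d [1.3 0.6 3.6] tw -0.0
```

Emit:
{"op": "apply_moves", "data": {"grip": [0, 0, 0, 1, 1, 1, 1, 1], "travel": [[1, 0, 2], [1, 0, 3], [1, 0, 3], [1, 0, 3], [1, 0, 3], [1, 0, 3], [1, 0, 3], [1, 0, 3]], "twist": [0, 0, 0, 0, 0, 0, 0, 0]}}

```text
clock: 7.17
tool_pos: [0.5083, 0.2837, 0.0498]
ee_rot: [[-0.955, -0.296, 0.0], [-0.296, 0.955, 0.0], [-0.0, 0.0, -1.0]]
ft_force: [-0.0, -0.7, 0.1]
finger_gap: 0.801
gripper_force: 0.0
```

Emit:
{"op": "apply_moves", "data": {"grip": [1, 1, 1, 1, 1, 1, 1, 1], "travel": [[0, 0, -30], [0, 0, -65], [0, 0, -100], [0, 0, -120], [18, -35, -130], [36, -70, -130], [54, -105, -130], [72, -140, -130]], "twist": [0, 0, 0, 0, 7, 14, 21, 28]}}

```text
clock: 7.83
tool_pos: [0.4802, 0.1273, 0.1799]
ee_rot: [[-0.981, 0.192, 0.001], [0.192, 0.981, 0.0], [-0.001, 0.0, -1.0]]
ft_force: [0.6, -0.3, 1.1]
finger_gap: 0.997
gripper_force: 0.0
```

Run:
```python
from chk import *
go(.4754,.0886,.17,68.8)
tops(.085,.115,.42,.62,.22,.36)
```

```text
clk 7.83 tcp [0.4802 0.1273 0.1799] yaw 78.9 gap 0.997 F [ 0.6 -0.3  1.1] q6 -67.0 => d [ -2.7 -38.9   9.9] tw 10.1
```

Emit:
{"op": "apply_moves", "data": {"grip": [1, 1, 1, 1, 1, 1, 1, 1], "travel": [[-1, -20, 0], [-3, -39, 10], [-3, -39, 45], [-3, -39, 80], [-3, -39, 110], [-3, -39, 130], [-3, -39, 144], [-3, -39, 146]], "twist": [5, 10, 10, 10, 10, 10, 10, 10]}}

```text
clock: 8.55
tool_pos: [0.4751, 0.0896, 0.031]
ee_rot: [[-0.935, 0.355, -0.004], [0.355, 0.935, -0.001], [0.003, -0.002, -1.0]]
ft_force: [0.6, 0.2, -1.0]
finger_gap: 0.998
gripper_force: 0.0
```

Emit:
{"op": "apply_moves", "data": {"grip": [1, 0, 0, 0, 0, 0, 0, 0], "travel": [[0, 0, 0], [0, 0, 0], [0, 0, 0], [0, 0, 0], [0, 0, 0], [0, 0, 0], [0, 0, 0], [0, 0, 0]], "twist": [0, 0, 0, 0, 0, 0, 0, 0]}}

```text
clock: 9.22
tool_pos: [0.4765, 0.0898, 0.0338]
ee_rot: [[-0.935, 0.355, 0.0], [0.355, 0.935, 0.0], [-0.0, 0.0, -1.0]]
ft_force: [0.2, 0.5, 0.2]
finger_gap: 0.552
gripper_force: 0.0
```

Emit:
{"op": "apply_moves", "data": {"grip": [0, 0, 0, 0, 0, 0, 0, 0], "travel": [[0, 0, -10], [0, 0, -30], [0, 0, -60], [0, 0, -95], [0, 0, -130], [0, 0, -155], [0, 0, -160], [0, 0, -160]], "twist": [0, 0, 0, 0, 0, 0, 0, 0]}}

```text
clock: 9.88
tool_pos: [0.477, 0.0898, 0.1956]
ee_rot: [[-0.935, 0.355, 0.003], [0.355, 0.935, 0.0], [-0.003, 0.001, -1.0]]
ft_force: [-0.8, -0.3, -2.3]
finger_gap: 0.495
gripper_force: 30.0
```

Run:
```python
from chk import *
go(.40,-.24,.19,90)
tops(.085,.115,.42,.62,.22,.36)
im,d=snap("top"); cv2.imwrite("pics/t2.png",cv2.resize(im[170:310,120:440],None,fx=2.4,fy=2.4)[:,:,::-1])
```

```text
clk 9.88 tcp [0.477  0.0898 0.1956] yaw 69.2 gap 0.495 F [-0.8 -0.3 -2.3] q6 -61.6 => d [ -45.1 -335.7    5.3] tw -20.8
top 210 [568.1 300.1] [38.4 39.1] 77.7 z [0.0952 0.1008 0.1044]
top 135 [504.8 289.6] [39.9 23.9] 15.6 z [0.0972 0.1014 0.1048]
```

View pics/t2.png

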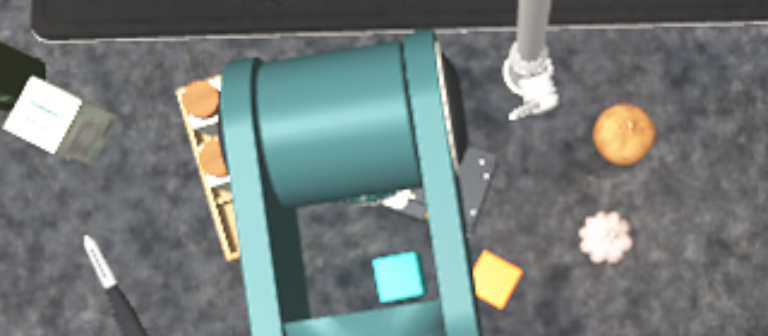

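jar_a stands fully down in pocket2, with its stopper top at 0.101 m. I carry jar_b to the free area on the right to turn it over.

Emit:
{"op": "apply_moves", "data": {"grip": [0, 0, 0, 0, 0, 0, 0, 0], "travel": [[4, -25, 0], [9, -62, 0], [15, -100, 0], [20, -136, 0], [9, -171, 0], [-3, -206, 0], [-14, -241, 0], [-25, -276, 0]], "twist": [0, 0, 0, 0, -5, -10, -15, -20.8]}}

```text
clock: 10.65
tool_pos: [0.4007, -0.1786, 0.1918]
ee_rot: [[-1.0, -0.004, -0.002], [-0.004, 1.0, 0.001], [0.002, 0.001, -1.0]]
ft_force: [1.2, 0.7, -2.0]
finger_gap: 0.494
gripper_force: 30.0
```

```bash
python3 g.py .40 -.25 .12 90
```

```text
clk 10.65 tcp [ 0.4007 -0.1786  0.1918] yaw 90.2 gap 0.494 F [ 1.2  0.7 -2. ] q6 -117.6 => d [  0.8 -71.5  71.7] tw 0.2
```

Emit:
{"op": "apply_moves", "data": {"grip": [0, 0, 0, 0, 0], "travel": [[1, -35, 20], [1, -65, 50], [1, -72, 70], [1, -72, 72], [1, -72, 72]], "twist": [0, 0, 0, 0, 0]}}

```text
clock: 11.07
tool_pos: [0.3997, -0.2485, 0.1192]
ee_rot: [[-1.0, 0.001, -0.004], [0.001, 1.0, 0.003], [0.004, 0.003, -1.0]]
ft_force: [0.3, 0.2, -2.3]
finger_gap: 0.496
gripper_force: 30.0
```

```bash
cat > v.py <<'E'
from chk import *
def view(name,crop=(150,390,290,530),s=2.4,x=(.33,.58),y=(-.32,-.18)):
    im,d=snap("scene"); P=cloud("scene",d); b=crop
    if name: cv2.imwrite(f"pics/{name}.png",cv2.resize(im[b[0]:b[1],b[2]:b[3]],None,fx=s,fy=s)[:,:,::-1])
    box=(P[...,0]>x[0])&(P[...,0]<x[1])&(P[...,1]>y[0])&(P[...,1]<y[1])&(P[...,2]>.004)&(P[...,2]<.25)
    for n,m in(("white",(im.min(2)>120)&(np.ptp(im.astype(int),axis=2)<45)&box),("wood",wood(im)&(im[...,2]<120)&box)):
        q=P[m]; 
        if len(q): print(n,len(q),"x",np.percentile(q[:,0],[2,50,98]).round(3),"y",np.percentile(q[:,1],[2,50,98]).round(3),"z",np.percentile(q[:,2],[2,50,98]).round(3))
E
python3 - <<'E'
from v import *
go(.4,-.25,.034,90); view("b1")
E
```

```text
clk 11.07 tcp [ 0.3997 -0.2485  0.1192] yaw 89.9 gap 0.496 F [ 0.3  0.2 -2.3] q6 -124.9 => d [-0.7 -1.8 85.2] tw -0.1Traceback (most recent call last):
  File "<stdin>", line 2, in <module>
  File "v.py", line 6, in view
    for n,m in(("white",(im.min(2)>120)&(np.ptp(im.astype(int),axis=2)<45)&box),("wood",wood(im)&(im[...,2]<120)&box)):
                                                                                        ^^^^
NameError: name 'wood' is not defined
```

View pics/b1.png

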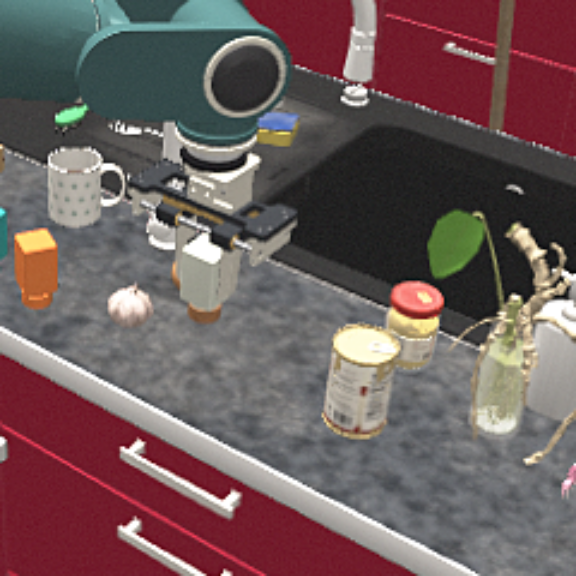

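The picture shows jar_b at (205,280), held inverted over clear worktop.

```bash
sed -i 's/^from chk import \*/from chk import *\nfrom m import wood,white/' v.py; python3 -c "
from v import *
view(None)"
```

```text
white 777 x [0.368 0.386 0.42 ] y [-0.302 -0.257 -0.193] z [0.055 0.162 0.247]
wood 139 x [0.369 0.382 0.419] y [-0.302 -0.257 -0.202] z [0.083 0.223 0.237]
```

Emit:
{"op": "apply_moves", "data": {"grip": [0, 0, 0, 0, 0, 0, 0], "travel": [[0, 0, 25], [0, 0, 50], [0, 0, 65], [0, 0, 70], [0, 0, 73], [0, 0, 74], [0, 0, 74]], "twist": [0, 0, 0, 0, 0, 0, 0]}}

```text
clock: 11.75
tool_pos: [0.4015, -0.2492, 0.0489]
ee_rot: [[-1.0, -0.001, 0.001], [-0.001, 1.0, -0.001], [-0.001, -0.001, -1.0]]
ft_force: [1.1, -0.4, -1.2]
finger_gap: 0.494
gripper_force: 30.0
```

Emit:
{"op": "apply_moves", "data": {"grip": [0, 0, 0], "travel": [[0, 0, 2], [0, 0, 4], [0, 0, 5]], "twist": [0, 0, 0]}}

```text
clock: 12.0
tool_pos: [0.401, -0.2492, 0.0429]
ee_rot: [[-1.0, -0.0, 0.0], [-0.0, 1.0, -0.0], [-0.0, -0.0, -1.0]]
ft_force: [0.1, 0.7, -2.1]
finger_gap: 0.493
gripper_force: 30.0
```

Emit:
{"op": "apply_moves", "data": {"grip": [0, 0, 0], "travel": [[0, 0, 2], [0, 0, 4], [0, 0, 5]], "twist": [0, 0, 0]}}

```text
clock: 12.25
tool_pos: [0.4012, -0.2493, 0.039]
ee_rot: [[-1.0, -0.0, 0.001], [-0.0, 1.0, -0.0], [-0.001, -0.0, -1.0]]
ft_force: [-8.8, 8.0, 28.5]
finger_gap: 0.496
gripper_force: 30.0
```

Emit:
{"op": "apply_moves", "data": {"grip": [0, 0, 0, 0, 0, 0, 0, 0], "travel": [[-5, 0, 0], [-10, 0, 0], [-16, 0, -1], [-21, 0, -1], [-27, 0, -1], [-32, 0, 0], [-40, 0, 2], [-47, 0, 5]], "twist": [0, 0, 0, 0, 0, 0, 0, 0]}}

```text
clock: 12.92
tool_pos: [0.4492, -0.2495, 0.0351]
ee_rot: [[-1.0, -0.0, 0.002], [-0.0, 1.0, -0.001], [-0.002, -0.001, -1.0]]
ft_force: [-7.2, 5.9, 30.5]
finger_gap: 0.491
gripper_force: 30.0
```

Run:
```python
from v import *
go(.45,-.25,.04,90); view("b2",crop=(170,310,300,460),s=3.5)
```

```text
clk 12.92 tcp [ 0.4492 -0.2495  0.0351] yaw 90.0 gap 0.491 F [-7.2  5.9 30.5] q6 -121.9 => d [-0.8 -0.5 -4.9] tw 0.0
white 1214 x [0.405 0.427 0.47 ] y [-0.294 -0.268 -0.213] z [0.032 0.104 0.244]
wood 132 x [0.412 0.425 0.466] y [-0.303 -0.254 -0.202] z [0.006 0.123 0.15 ]
```

View pics/b2.png

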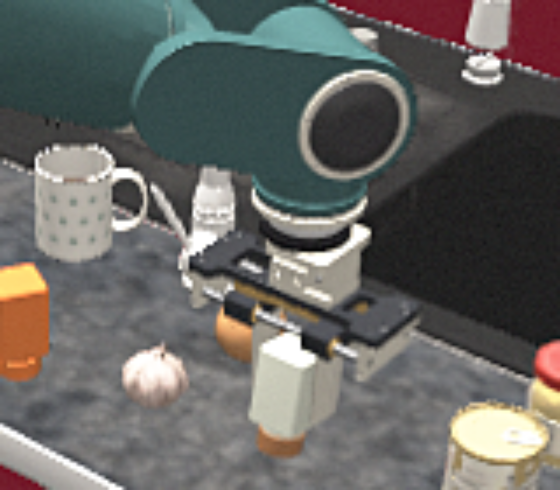

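Friction is too low to turn it by pressing on the worktop: it slid, at (285,400) in the picture. I use the fixed tray's wall as a lever instead, and bring the jar to the right of pocket1.

Emit:
{"op": "apply_moves", "data": {"grip": [0, 0, 0, 0, 0, 0, 0, 0], "travel": [[0, 0, -15], [0, 0, -45], [0, 0, -80], [0, 5, -115], [5, 20, -145], [12, 48, -160], [20, 86, -165], [30, 124, -165]], "twist": [0, 0, 0, 0, 0, 0, 0, 0]}}

```text
clock: 13.63
tool_pos: [0.4179, -0.1244, 0.199]
ee_rot: [[-1.0, 0.001, 0.002], [0.001, 1.0, -0.0], [-0.002, -0.0, -1.0]]
ft_force: [1.0, 0.2, -2.1]
finger_gap: 0.495
gripper_force: 30.0
```

Emit:
{"op": "apply_moves", "data": {"grip": [0, 0, 0, 0, 0, 0, 0, 0], "travel": [[5, 38, 0], [9, 76, 0], [4, 115, 0], [-4, 153, 0], [-12, 191, 0], [-20, 229, 0], [-28, 267, 0], [-36, 300, 0]], "twist": [0, 0, 0, 0, 7, 14, 21, 28]}}

```text
clock: 14.3
tool_pos: [0.4523, 0.1701, 0.1975]
ee_rot: [[-0.904, 0.427, 0.0], [0.427, 0.904, 0.0], [-0.0, 0.0, -1.0]]
ft_force: [1.0, -0.4, -1.8]
finger_gap: 0.494
gripper_force: 30.0
```

Emit:
{"op": "apply_moves", "data": {"grip": [0, 0, 0, 0, 0, 0, 0, 0], "travel": [[0, 0, 0], [0, 0, 10], [0, 0, 20], [0, 0, 30], [0, 0, 40], [0, 0, 50], [0, 0, 50], [0, 0, 50]], "twist": [7, 14, 21, 28, 35, 42, 45, 45]}}

```text
clock: 14.97
tool_pos: [0.4522, 0.168, 0.1467]
ee_rot: [[-0.34, 0.94, -0.001], [0.94, 0.34, -0.0], [0.0, -0.001, -1.0]]
ft_force: [0.1, 0.3, -1.7]
finger_gap: 0.494
gripper_force: 30.0
```

Run:
```python
from v import *
go(.4563,.1842,.069,17.2); 
view("b3",crop=(150,290,230,400),s=3.3)
```

```text
clk 14.97 tcp [0.4522 0.168  0.1467] yaw 19.9 gap 0.494 F [ 0.1  0.3 -1.7] q6 -2.5 => d [13.8  9.5 77.7] tw 2.7
white 19 x [0.351 0.435 0.528] y [-0.302 -0.265 -0.19 ] z [0.004 0.005 0.006]
wood 13 x [0.52  0.53  0.537] y [-0.184 -0.182 -0.181] z [0.023 0.035 0.045]
```

View pics/b3.png

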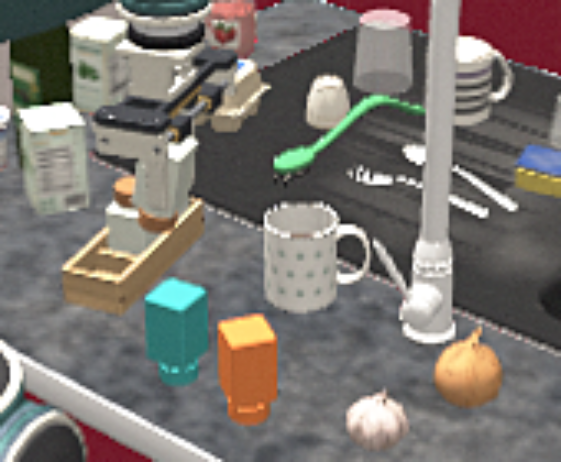

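The jar is held to the right of the tray, with its stopper at picture (160,217). I lower it beside the wall and sweep over.

Emit:
{"op": "apply_moves", "data": {"grip": [0, 0, 0, 0, 0, 0], "travel": [[14, 9, 10], [14, 9, 40], [14, 9, 65], [14, 9, 75], [14, 9, 78], [14, 9, 78]], "twist": [2.7, 2.7, 2.7, 2.7, 2.7, 2.7]}}

```text
clock: 15.52
tool_pos: [0.4562, 0.1842, 0.0699]
ee_rot: [[-0.299, 0.954, -0.0], [0.954, 0.299, -0.0], [-0.0, -0.0, -1.0]]
ft_force: [0.4, 0.5, -2.5]
finger_gap: 0.497
gripper_force: 30.0
```

Emit:
{"op": "apply_moves", "data": {"grip": [0, 0, 0, 0, 0, 0, 0, 0], "travel": [[8, 0, 0], [16, 0, 0], [22, 0, 0], [28, 0, -1], [34, 0, -2], [40, 0, -3], [46, 0, -3], [52, 0, -2]], "twist": [0, 0, 0, 0, 0, 0, 0, 0]}}

```text
clock: 16.18
tool_pos: [0.4421, 0.2346, 0.0749]
ee_rot: [[-0.298, 0.955, 0.005], [0.955, 0.298, 0.0], [-0.001, 0.005, -1.0]]
ft_force: [1.0, -7.5, 13.6]
finger_gap: 0.495
gripper_force: 30.0
```

Run:
```python
from v import *
go(.4563,.1842,.069,17.2); 
im,d=snap("scene"); P=cloud("scene",d)
# white side points near the held jar, in tray-y / z
c=np.array([.508,.284]); ey=np.array([-.296,.955]); ex=np.array([.955,.296])
w=(P[...,:2]-c); ty=w@ey; tx=w@ex
for lo in np.arange(.03,.2,.01):
    m=(abs(tx+.079)<.03)&(P[...,2]>lo)&(P[...,2]<lo+.01)&(ty>-.15)&(ty<.12)
    if m.sum()>3: print(lo.round(2),m.sum(),"ty",np.percentile(ty[m]*1000,[5,50,95]).round(0),"tx",np.median(tx[m]*1000).round(0),im[m].mean(0).round(0))
```

```text
clk 16.18 tcp [0.4421 0.2346 0.0749] yaw 17.3 gap 0.495 F [ 1.  -7.5 13.6] q6 7.8 => d [-52.3  -1.5   6. ] tw 0.1
0.03 78 ty [-37.   1.  33.] tx -95.0 [158. 135. 100.]
0.04 40 ty [-40. -23.  30.] tx -91.0 [183. 155. 114.]
0.05 28 ty [-43. -28.  -6.] tx -91.0 [119.  81.  54.]
0.06 23 ty [-45. -39. -12.] tx -94.0 [163. 144. 123.]
0.07 34 ty [-48. -41.  -7.] tx -98.0 [150. 149. 136.]
0.08 28 ty [-49. -42.  -6.] tx -98.0 [152. 150. 138.]
0.09 30 ty [-50. -44.  -6.] tx -98.0 [152. 151. 139.]
0.1 29 ty [-50. -47.  -7.] tx -97.0 [150. 149. 137.]
0.11 24 ty [-52. -48. -14.] tx -94.0 [150. 150. 137.]
0.12 25 ty [-51. -48. -37.] tx -96.0 [149. 150. 137.]
0.13 43 ty [-51. -45. -37.] tx -87.0 [231. 230. 225.]
0.14 7 ty [-39. -38. -36.] tx -105.0 [133. 129. 118.]
0.16 14 ty [-65. -50. -32.] tx -57.0 [95. 85. 75.]
0.17 35 ty [-65. -56. -43.] tx -59.0 [110. 103.  96.]
0.18 25 ty [-64. -50. -47.] tx -76.0 [105.  90.  67.]
0.19 21 ty [-53. -51. -49.] tx -75.0 [51. 48. 46.]
```

The stopper rode up onto the wall because the jar was tilted about 10° the wrong way. I back off and engage deeper.

Emit:
{"op": "apply_moves", "data": {"grip": [0, 0, 0, 0, 0, 0, 0], "travel": [[0, 0, -15], [-30, 0, -15], [-54, 0, -10], [-54, 0, 5], [-54, 0, 13], [-54, 0, 13], [-54, 0, 13]], "twist": [0, 0, 0, 0, 0, 0, 0]}}

```text
clock: 16.82
tool_pos: [0.4565, 0.183, 0.059]
ee_rot: [[-0.298, 0.954, -0.0], [0.954, 0.298, 0.0], [0.0, -0.0, -1.0]]
ft_force: [-0.2, -0.0, -1.6]
finger_gap: 0.491
gripper_force: 30.0
```

Emit:
{"op": "apply_moves", "data": {"grip": [0, 0, 0, 0, 0, 0, 0, 0], "travel": [[14, 0, 0], [20, 0, 0], [24, 0, -1], [28, 0, -3], [35, 0, -6], [42, 0, -8], [50, 0, -8], [57, 0, -7]], "twist": [0, 0, 0, 0, 0, 0, 0, 0]}}

```text
clock: 17.48
tool_pos: [0.4398, 0.2366, 0.0668]
ee_rot: [[-0.299, 0.954, 0.001], [0.954, 0.299, -0.002], [-0.002, 0.0, -1.0]]
ft_force: [-0.8, -11.4, 5.1]
finger_gap: 0.494
gripper_force: 30.0
```

```bash
cat > tilt.py <<'E'
from v import *
def prof(dz=.01,half=.03,tx0=-.079,ylo=-.15,yhi=.14,zhi=.15):
    s=bot.sense(); im,d=snap("scene"); P=cloud("scene",d)
    c=np.array([.508,.284]); ey=np.array([-.296,.955]); ex=np.array([.955,.296])
    p=s["tool_pos"][:2]-c; print("grasp tx,ty,z",(p@ex*1000).round(1),(p@ey*1000).round(1),((s["tool_pos"][2]+.0188)*1000).round(1),"F",s["ft_force"].round(1),"clk",round(s["clock"],2))
    w=(P[...,:2]-c); ty=w@ey; tx=w@ex
    for lo in np.arange(.01,zhi,dz):
        m=(abs(tx-tx0)<half)&(P[...,2]>lo)&(P[...,2]<lo+dz)&(ty>ylo)&(ty<yhi)
        if m.sum()>3: print(int(lo*1000),m.sum(),"ty",np.percentile(ty[m]*1000,[5,50,95]).round(0),"tx",np.median(tx[m]*1000).round(0),im[m].mean(0).astype(int))
E
python3 -c "
from tilt import *
prof()"
```

```text
grasp tx,ty,z -79.1 -25.0 85.6 F [ -0.8 -11.4   5.1] clk 17.48
10 51 ty [-37.  -5.  29.] tx -98.0 [137 112  82]
20 59 ty [-38.   4.  31.] tx -97.0 [136 111  81]
30 70 ty [-43.  -5.  31.] tx -96.0 [152 129  95]
40 50 ty [-74. -48.  31.] tx -95.0 [172 143 107]
50 36 ty [-74. -64. -38.] tx -93.0 [149 113  85]
60 29 ty [-70. -51. -31.] tx -98.0 [161 155 140]
69 45 ty [-72. -63. -35.] tx -99.0 [164 164 151]
80 47 ty [-68. -62. -35.] tx -98.0 [165 165 152]
90 41 ty [-66. -60. -38.] tx -96.0 [167 167 153]
99 43 ty [-63. -56. -36.] tx -94.0 [167 167 153]
110 38 ty [-58. -52. -34.] tx -95.0 [167 166 153]
120 37 ty [-55. -51. -34.] tx -92.0 [173 173 160]
130 32 ty [-53. -46. -36.] tx -87.0 [220 220 213]
```

Emit:
{"op": "apply_moves", "data": {"grip": [0, 0, 0, 0, 0, 0, 0, 0], "travel": [[7, 0, 2], [14, 0, 6], [19, 0, 10], [24, 0, 14], [27, 0, 18], [30, 0, 20], [33, 0, 21], [33, 0, 21]], "twist": [0, 0, 0, 0, 0, 0, 0, 0]}}

```text
clock: 18.2
tool_pos: [0.43, 0.2689, 0.0455]
ee_rot: [[-0.299, 0.954, 0.001], [0.954, 0.299, -0.0], [-0.0, 0.001, -1.0]]
ft_force: [-0.1, -3.2, 3.2]
finger_gap: 0.494
gripper_force: 30.0
```

```bash
python3 -c "
from tilt import *
prof()
im,d=snap('scene'); cv2.imwrite('pics/b4.png',cv2.resize(im[170:270,220:360],None,fx=4,fy=4)[:,:,::-1])"
```

```text
grasp tx,ty,z -78.9 8.7 64.3 F [-0.1 -3.2  3.2] clk 18.2
10 61 ty [-38.  -8.  29.] tx -97.0 [135 110  80]
20 47 ty [-37. -13.  29.] tx -97.0 [136 112  82]
30 50 ty [-37. -11.  28.] tx -99.0 [140 116  84]
40 26 ty [-61. -31.  10.] tx -99.0 [166 145 112]
50 51 ty [-71. -49. -11.] tx -97.0 [157 128 102]
60 62 ty [-69. -51.  -1.] tx -98.0 [185 157 130]
69 54 ty [-59. -43.  -3.] tx -100.0 [184 184 172]
80 68 ty [-56. -42.  -2.] tx -98.0 [204 203 193]
90 63 ty [-47. -35.  -3.] tx -95.0 [212 212 202]
99 60 ty [-34. -25.  -1.] tx -92.0 [221 221 212]
110 40 ty [-24. -15.  -4.] tx -81.0 [235 235 229]
120 9 ty [-12.   5.  11.] tx -57.0 [195 192 186]
130 19 ty [-28.  -8.   6.] tx -56.0 [90 80 71]
140 30 ty [-28. -21. -11.] tx -62.0 [103  99  93]
```

View pics/b4.png

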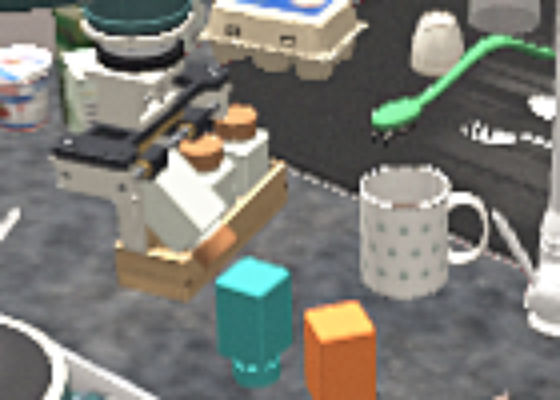

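The jar at picture (200,200) is now about 55° over, resting on the right wall with its base over the pocket. I press a little further.

Emit:
{"op": "apply_moves", "data": {"grip": [0, 0, 0, 0, 0, 0], "travel": [[0, -2, 0], [0, -3, 3], [0, -3, 7], [0, -3, 11], [0, -3, 15], [0, -3, 15]], "twist": [0, 0, 0, 0, 0, 0]}}

```text
clock: 18.8
tool_pos: [0.4272, 0.2695, 0.0313]
ee_rot: [[-0.298, 0.955, 0.001], [0.955, 0.298, 0.005], [0.004, 0.002, -1.0]]
ft_force: [-6.1, 12.8, 17.1]
finger_gap: 0.493
gripper_force: 30.0
```

```bash
python3 -c "
from tilt import *
prof(tx0=-.08,half=.025)"
```

```text
grasp tx,ty,z -81.5 10.0 50.1 F [-6.1 12.8 17.1] clk 18.8
10 54 ty [-39. -11.  30.] tx -97.0 [134 110  80]
20 40 ty [-37. -16.  30.] tx -98.0 [134 111  82]
30 36 ty [-36. -19.   2.] tx -98.0 [151 127  94]
40 28 ty [-64. -48. -21.] tx -99.0 [148 122  94]
50 28 ty [-67. -47. -18.] tx -101.0 [161 138 114]
60 55 ty [-73. -58.  -2.] tx -94.0 [200 160 124]
69 43 ty [-58. -48.  -5.] tx -99.0 [193 190 177]
80 61 ty [-51. -40.  -6.] tx -91.0 [230 230 225]
90 47 ty [-37. -27.  -9.] tx -88.0 [243 243 239]
99 23 ty [-22. -17. -11.] tx -79.0 [255 255 253]
110 8 ty [-7.  4.  9.] tx -60.0 [209 206 199]
120 19 ty [-30. -20.  -2.] tx -62.0 [97 89 78]
130 23 ty [-27. -19. -14.] tx -64.0 [127 120 111]
140 19 ty [-18. -12.  -9.] tx -76.0 [94 77 54]
```

Emit:
{"op": "apply_moves", "data": {"grip": [0, 0, 0, 0, 0, 0, 0, 0], "travel": [[0, 0, -12], [6, 0, -25], [16, 0, -28], [25, 0, -28], [25, 0, -22], [25, 0, -16], [25, 0, -10], [25, 0, -8]], "twist": [0, 0, 0, 0, 0, 0, 0, 0]}}

```text
clock: 19.52
tool_pos: [0.4198, 0.2918, 0.0408]
ee_rot: [[-0.298, 0.955, 0.0], [0.955, 0.298, 0.001], [0.001, 0.0, -1.0]]
ft_force: [-36.2, -15.7, 74.7]
finger_gap: 0.492
gripper_force: 87.4
```

```bash
python3 -c "
from tilt import *
prof(tx0=-.08,half=.025)"
```

```text
grasp tx,ty,z -81.9 33.5 59.6 F [-36.2 -15.7  74.7] clk 19.52
10 54 ty [-37.  -9.  29.] tx -96.0 [136 112  81]
20 56 ty [-37. -10.  29.] tx -97.0 [136 112  81]
30 80 ty [-38. -14.  30.] tx -96.0 [155 131  97]
40 17 ty [-35. -25.  27.] tx -97.0 [247 230 186]
50 20 ty [-41. -30.   4.] tx -99.0 [117  91  69]
60 36 ty [-45. -29.  13.] tx -99.0 [161 130 102]
69 48 ty [-50. -33.  15.] tx -95.0 [205 170 136]
80 43 ty [-39. -23.  19.] tx -98.0 [199 194 180]
90 48 ty [-28. -19.   6.] tx -89.0 [239 239 235]
99 49 ty [-16.  -4.  17.] tx -90.0 [239 239 235]
110 31 ty [-3.  8. 17.] tx -79.0 [254 254 253]
120 7 ty [10. 26. 34.] tx -59.0 [169 168 158]
130 22 ty [-2.  4. 22.] tx -62.0 [91 88 85]
140 21 ty [-2.  7. 18.] tx -60.0 [129 119 102]
```

A fingertip is pressing on the left wall, so I raise it at once.

Emit:
{"op": "apply_moves", "data": {"grip": [0, 0, 0], "travel": [[0, 0, -5], [0, 0, -7], [0, 0, -7]], "twist": [0, 0, 0]}}

```text
clock: 19.82
tool_pos: [0.4195, 0.2909, 0.0441]
ee_rot: [[-0.298, 0.955, -0.0], [0.955, 0.298, -0.0], [-0.0, -0.001, -1.0]]
ft_force: [-0.2, 0.5, -2.4]
finger_gap: 0.494
gripper_force: 30.0
```

```bash
python3 -c "
from tilt import *
prof(tx0=-.08,half=.025)"
```

```text
grasp tx,ty,z -82.5 32.8 62.9 F [-0.2  0.5 -2.4] clk 19.82
10 56 ty [-37. -13.  29.] tx -98.0 [137 112  81]
20 66 ty [-37.  -4.  29.] tx -97.0 [135 110  80]
30 68 ty [-37.  -9.  31.] tx -95.0 [158 136 102]
40 20 ty [-39. -31.  29.] tx -92.0 [211 189 147]
50 9 ty [-38. -29.   0.] tx -100.0 [117  93  71]
60 34 ty [-46. -27.   9.] tx -100.0 [139 114  92]
69 48 ty [-48. -33.  16.] tx -96.0 [192 154 119]
80 40 ty [-41. -28.  13.] tx -90.0 [205 192 171]
90 48 ty [-29. -20.  14.] tx -91.0 [234 234 229]
99 49 ty [-24.  -7.   9.] tx -88.0 [242 242 238]
110 37 ty [-3.  5. 13.] tx -80.0 [254 254 253]
120 9 ty [ 9. 16. 34.] tx -66.0 [239 238 232]
130 13 ty [-2. 15. 29.] tx -59.0 [87 82 75]
140 24 ty [-3.  3. 15.] tx -68.0 [124 120 113]
```

Emit:
{"op": "apply_moves", "data": {"grip": [0, 0, 0, 0, 0, 0, 0], "travel": [[0, 0, -10], [-6, 0, -15], [-13, 0, -15], [-13, 0, -10], [-13, 0, -5], [-13, 0, 0], [-13, 0, 0]], "twist": [0, 0, 0, 0, 0, 0, 0]}}

```text
clock: 20.45
tool_pos: [0.4228, 0.2784, 0.043]
ee_rot: [[-0.298, 0.955, -0.002], [0.955, 0.298, -0.001], [-0.0, -0.002, -1.0]]
ft_force: [-0.6, 0.5, -1.9]
finger_gap: 0.493
gripper_force: 30.0
```

```bash
python3 -c "
from tilt import *
prof(tx0=-.08,half=.025)"
```

```text
grasp tx,ty,z -83.0 19.9 61.8 F [-0.6  0.5 -1.9] clk 20.45
10 66 ty [-37. -12.  31.] tx -97.0 [137 113  81]
20 57 ty [-39. -12.  28.] tx -96.0 [135 111  80]
30 54 ty [-38. -10.  30.] tx -96.0 [145 123  90]
40 15 ty [-46.  -8.  13.] tx -98.0 [206 187 143]
50 15 ty [-52. -42. -11.] tx -99.0 [125 103  80]
60 26 ty [-58. -45.  -5.] tx -101.0 [158 125  98]
69 44 ty [-61. -46.   4.] tx -98.0 [197 159 124]
80 36 ty [-53. -42.  -2.] tx -98.0 [203 188 166]
90 48 ty [-44. -34.   3.] tx -90.0 [232 232 227]
99 52 ty [-33. -20.  -1.] tx -89.0 [243 243 240]
110 35 ty [-18.  -8.  -1.] tx -85.0 [254 254 252]
120 8 ty [-3.  2. 17.] tx -70.0 [216 216 208]
130 17 ty [-18.  -8.  14.] tx -61.0 [96 90 82]
140 23 ty [-16.  -9.  -0.] tx -64.0 [114 108  99]
```

Emit:
{"op": "apply_moves", "data": {"grip": [0, 0, 0, 0.5, 0.52, 0.55, 0.6, 0.62], "travel": [[0, 0, 4], [0, 0, 8], [0, 0, 8], [0, 0, 8], [0, 0, 8], [0, 0, 8], [0, 0, 8], [0, 0, 8]], "twist": [0, 0, 0, 0, 0, 0, 0, 0]}}

```text
clock: 21.17
tool_pos: [0.4231, 0.2785, 0.0366]
ee_rot: [[-0.298, 0.955, -0.001], [0.955, 0.298, -0.001], [-0.0, -0.001, -1.0]]
ft_force: [-2.4, -4.2, 0.1]
finger_gap: 0.608
gripper_force: 2.2
```

```bash
python3 -c "
from tilt import *
prof(tx0=-.08,half=.025)
im,d=snap('scene'); cv2.imwrite('pics/b5.png',cv2.resize(im[170:270,220:360],None,fx=4,fy=4)[:,:,::-1])"
```

```text
grasp tx,ty,z -82.7 19.9 55.4 F [-2.4 -4.2  0.1] clk 21.17
10 56 ty [-38. -15.  27.] tx -98.0 [136 111  81]
20 51 ty [-39. -24.  17.] tx -98.0 [132 108  79]
30 36 ty [-36. -17.  14.] tx -99.0 [141 117  85]
40 25 ty [-54. -24.  10.] tx -101.0 [158 145 124]
50 37 ty [-55. -40.   2.] tx -98.0 [132 113  94]
60 43 ty [-54. -41.   7.] tx -101.0 [139 118  98]
69 51 ty [-55. -35.   1.] tx -99.0 [185 156 127]
80 115 ty [-49. -11.  20.] tx -84.0 [243 236 226]
90 8 ty [-25.  -2.  13.] tx -87.0 [220 219 217]
120 4 ty [-5. 10. 16.] tx -58.0 [110 105  97]
130 23 ty [-15. -10.  -4.] tx -77.0 [130 127 122]
140 6 ty [-4. -1.  0.] tx -81.0 [115  93  59]
```

View pics/b5.png

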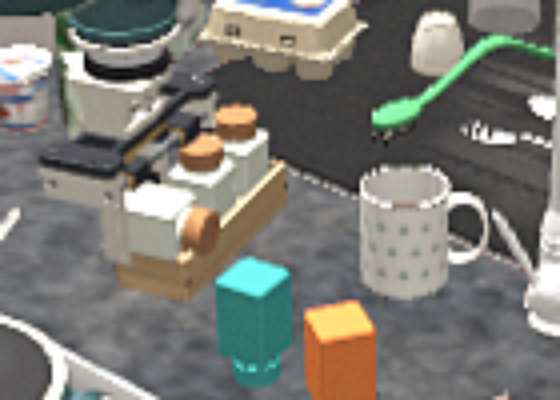

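The jar at picture (165,225) now lies flat across the walls with its stopper to the right. I grip it near its base, lift it over the left wall, and press down outside so the wall lifts the stopper end.

Emit:
{"op": "apply_moves", "data": {"grip": [0.62, 0.62, 0.3, 0, 0, 0, 0, 0], "travel": [[0, 0, -5], [0, 0, -9], [0, 0, -9], [0, 0, -9], [0, 0, -9], [0, 0, -9], [0, 0, -9], [0, 0, -9]], "twist": [0, 0, 0, 0, 0, 0, 0, 0]}}

```text
clock: 21.93
tool_pos: [0.4236, 0.2791, 0.0462]
ee_rot: [[-0.298, 0.955, 0.001], [0.955, 0.298, 0.001], [0.001, 0.001, -1.0]]
ft_force: [-2.6, 0.8, 6.3]
finger_gap: 0.492
gripper_force: 30.0
```

Emit:
{"op": "apply_moves", "data": {"grip": [0, 0, 0, 0, 0, 0, 0, 0], "travel": [[0, 0, -8], [6, 0, -15], [15, 0, -15], [25, 0, -15], [35, 0, -14], [43, 0, -10], [43, 0, -6], [43, 0, -4]], "twist": [0, 0, 0, 0, 0, 0, 0, 0]}}

```text
clock: 22.6
tool_pos: [0.41, 0.3201, 0.0485]
ee_rot: [[-0.299, 0.954, -0.001], [0.954, 0.299, -0.001], [-0.001, -0.001, -1.0]]
ft_force: [0.7, -0.2, -2.2]
finger_gap: 0.491
gripper_force: 30.0
```

```bash
python3 -c "
from tilt import *
prof(tx0=-.08,half=.025)
P=plane('top',[(157,270),(183,322)],0)[:,:2]-[.508,.284]; print('knife tx,ty',(P@np.array([[.955,-.296],[.296,.955]])).round(3))"
```

```text
grasp tx,ty,z -82.9 63.5 67.3 F [ 0.7 -0.2 -2.2] clk 22.6
10 56 ty [-38. -18.  28.] tx -96.0 [136 111  81]
20 68 ty [-37. -12.  28.] tx -98.0 [134 110  80]
30 60 ty [-37. -12.  27.] tx -97.0 [149 126  93]
40 25 ty [-37.   2.  50.] tx -98.0 [194 179 147]
50 34 ty [-11.  14.  65.] tx -100.0 [137 123 105]
60 48 ty [-12.   3.  54.] tx -100.0 [132 112  93]
69 41 ty [-11.   6.  50.] tx -98.0 [170 142 118]
80 117 ty [-9. 26. 66.] tx -86.0 [241 229 215]
90 38 ty [12. 52. 68.] tx -77.0 [200 199 197]
99 8 ty [54. 58. 62.] tx -62.0 [87 84 79]
130 12 ty [27. 56. 65.] tx -60.0 [117 114 108]
140 27 ty [27. 34. 53.] tx -63.0 [99 93 86]
knife tx,ty [[-0.024  0.188]
 [-0.18   0.16 ]]
```

Emit:
{"op": "apply_moves", "data": {"grip": [0, 0, 0, 0, 0, 0, 0, 0], "travel": [[0, 0, 3], [2, 0, 7], [3, 0, 11], [5, 0, 16], [6, 0, 20], [7, 0, 24], [7, 0, 29], [7, 0, 30]], "twist": [0, 0, 0, 0, 0, 0, 0, 0]}}

```text
clock: 23.32
tool_pos: [0.4086, 0.3272, 0.0205]
ee_rot: [[-0.297, 0.955, 0.0], [0.955, 0.297, 0.002], [0.002, 0.001, -1.0]]
ft_force: [-10.1, 4.9, 16.2]
finger_gap: 0.489
gripper_force: 30.0
```

```bash
python3 -c "
from tilt import *
prof(tx0=-.08,half=.025)"
```

```text
grasp tx,ty,z -82.1 70.7 39.3 F [-10.1   4.9  16.2] clk 23.32
10 61 ty [-37. -16.  28.] tx -97.0 [136 112  81]
20 61 ty [-38.  -6.  32.] tx -96.0 [137 113  82]
30 71 ty [-37.  -5.  38.] tx -97.0 [150 128  97]
40 32 ty [-37.  22.  63.] tx -101.0 [193 180 148]
50 17 ty [15. 26. 65.] tx -101.0 [180 181 167]
60 36 ty [-5. 17. 55.] tx -98.0 [151 133 112]
69 55 ty [-1. 22. 68.] tx -96.0 [178 155 135]
80 78 ty [ 4. 23. 55.] tx -90.0 [202 173 148]
90 20 ty [ 9. 16. 37.] tx -87.0 [214 169 128]
99 7 ty [19. 66. 74.] tx -57.0 [132 118 102]
110 23 ty [36. 45. 60.] tx -62.0 [93 90 87]
120 21 ty [36. 40. 51.] tx -66.0 [124 114  98]
130 17 ty [47. 50. 52.] tx -86.0 [96 80 54]
140 22 ty [43. 48. 52.] tx -82.0 [86 84 81]
```

Emit:
{"op": "apply_moves", "data": {"grip": [0, 0, 0, 0, 0, 0, 0, 0], "travel": [[0, 0, 3], [-1, 0, 6], [-2, 0, 9], [-3, 0, 10], [-4, 0, 11], [-5, 0, 12], [-6, 0, 13], [-6, 0, 13]], "twist": [0, 0, 0, 0, 0, 0, 0, 0]}}

```text
clock: 24.03
tool_pos: [0.4102, 0.3224, 0.0082]
ee_rot: [[-0.297, 0.955, -0.0], [0.955, 0.297, 0.004], [0.004, 0.001, -1.0]]
ft_force: [-13.5, 12.6, 13.5]
finger_gap: 0.494
gripper_force: 30.0
```

```bash
python3 -c "
from tilt import *
prof(tx0=-.08,half=.025)"
```

```text
grasp tx,ty,z -82.0 65.6 27.0 F [-13.5  12.6  13.5] clk 24.03
10 51 ty [-37.   0.  44.] tx -98.0 [136 112  83]
20 69 ty [-40.  -7.  33.] tx -98.0 [135 111  82]
30 88 ty [-38.  -6.  57.] tx -97.0 [153 130  99]
40 32 ty [-33.  28.  89.] tx -98.0 [201 191 159]
50 20 ty [19. 25. 56.] tx -100.0 [192 189 172]
60 19 ty [ 3. 24. 56.] tx -98.0 [179 169 149]
69 40 ty [ 1. 12. 43.] tx -97.0 [171 135 106]
80 45 ty [ 8. 17. 48.] tx -92.0 [191 150 117]
90 41 ty [14. 24. 60.] tx -83.0 [190 138  99]
99 31 ty [26. 36. 50.] tx -67.0 [124 116 105]
110 10 ty [28. 39. 46.] tx -57.0 [96 87 74]
120 23 ty [39. 42. 45.] tx -82.0 [71 62 48]
130 20 ty [40. 42. 47.] tx -78.0 [122 118 112]
140 23 ty [41. 46. 52.] tx -91.0 [202 197 188]
```

```bash
cat > nrm.py <<'E'
from tilt import *
def nrm(n="scene"):
    s=bot.sense(); im,d=snap(n); P=cloud(n,d); c=np.array([.508,.284]); ey=np.array([-.296,.955]); ex=np.array([.955,.296])
    w=P[...,:2]-c; Q=np.dstack([w@ex,w@ey,P[...,2]])*1000
    p=s["tool_pos"][:2]-c; print(n,"grasp",(p@ex*1000).round(1),(p@ey*1000).round(1),((s["tool_pos"][2]+.0188)*1000).round(1),"F",s["ft_force"].round(1))
    h=cv2.medianBlur(Q.astype(np.float32),5); gx=np.roll(h,-2,1)-np.roll(h,2,1); gy=np.roll(h,-2,0)-np.roll(h,2,0)
    N=np.cross(gx,gy); N/=np.linalg.norm(N,axis=2,keepdims=True)+1e-9
    R,G,B=[im[...,i].astype(int) for i in range(3)]
    box=(Q[...,0]>-110)&(Q[...,0]<-50)&(Q[...,1]>-70)&(Q[...,1]<110)&(Q[...,2]>5)&(Q[...,2]<112)
    st=box&(R-B>60)&(G<.74*R)&(Q[...,2]>48); wh=box&(R-B<35)&(R>140)
    for nm,m in(("stopper",st),("white",wh)):
        q=Q[m]
        if len(q)<8: print(nm,len(q)); continue
        print(nm,len(q),"p5",np.percentile(q,5,0).round(0),"med",np.median(q,0).round(0),"p95",np.percentile(q,95,0).round(0))
        k=N[m]; lab=np.degrees(np.arctan2(-k[:,2],-k[:,1])); ok=abs(k[:,0])<.5
        print("  normal angles in ty-z:",np.histogram(lab[ok]%360,bins=np.arange(0,361,15))[0], "xcomp>.5:",(~ok).sum())
    return im,Q
if __name__=="__main__": nrm("scene"); nrm("top")
E
python3 nrm.py
```

```text
scene grasp -82.0 65.6 27.0 F [-12.9  12.2  13.7]
stopper 79 p5 [-102.    3.   74.] med [-88.  16.  87.] p95 [-68.  27.  98.]
  normal angles in ty-z: [ 0  0  0  0  0  0  5  3 16  8  4  7  1  6  0  0  0  0  0  0  0  0  0  0] xcomp>.5: 29
white 141 p5 [-109.   19.   35.] med [-102.   42.   58.] p95 [-64.  89.  96.]
  normal angles in ty-z: [ 0  0  0  2  2  2  2  2  3  0  4  5 13  7  2  0  0  1  0  0  0  0  0  0] xcomp>.5: 96
top grasp -82.0 65.6 27.0 F [-13.7  13.5  13.5]
stopper 166 p5 [-99.   6.  78.] med [-82.  17.  91.] p95 [-67.  28. 101.]
  normal angles in ty-z: [ 0  0  0  0  0  1  0  1  5 64 19  5 36  0  0  0  0  0  0  0  0  0  0  0] xcomp>.5: 35
white 14 p5 [-105.   22.   57.] med [-102.   27.   65.] p95 [-60.  36.  78.]
  normal angles in ty-z: [0 0 0 0 0 0 0 0 0 0 0 0 4 0 0 0 0 0 0 0 0 0 0 0] xcomp>.5: 10
```

The jar is 45° past horizontal with its stopper up, but the gripper body comes close to jar_a here. I carry it, tilted as it is, round to the tray's end wall to finish.

Emit:
{"op": "apply_moves", "data": {"grip": [0, 0, 0, 0, 0, 0, 0, 0], "travel": [[4, 0, -8], [6, 0, -25], [6, -5, -50], [3, -15, -80], [-5, -25, -95], [-13, -35, -95], [-21, -45, -95], [-29, -55, -95]], "twist": [0, 0, 0, -7, -14, -21, -28, -35]}}

```text
clock: 24.85
tool_pos: [0.3663, 0.2761, 0.102]
ee_rot: [[-0.795, 0.607, 0.001], [0.607, 0.795, 0.0], [-0.0, 0.001, -1.0]]
ft_force: [0.7, 0.8, -2.0]
finger_gap: 0.493
gripper_force: 30.0
```

```bash
python3 g.py .370 .2450 .07 107.2; python3 nrm.py|head -4
```

```text
clk 24.85 tcp [0.3663 0.2761 0.102 ] yaw 52.6 gap 0.493 F [ 0.7  0.8 -2. ] q6 -18.8 => d [-21.8 -22.5  32. ] tw -54.6
scene grasp -137.6 34.4 120.8 F [ 0.7  0.8 -2. ]
stopper 0
white 8 p5 [-96. -34.  36.] med [-80. -31.  40.] p95 [-55.  18.  42.]
  normal angles in ty-z: [0 0 1 3 3 0 1 0 0 0 0 0 0 0 0 0 0 0 0 0 0 0 0 0] xcomp>.5: 0
```

Emit:
{"op": "apply_moves", "data": {"grip": [0, 0, 0, 0, 0, 0, 0, 0], "travel": [[-3, -3, 0], [-6, -6, 0], [-10, -10, 0], [-14, -14, 5], [-18, -18, 15], [-22, -22, 25], [-22, -22, 40], [-22, -22, 50]], "twist": [-7, -14, -21, -28, -35, -42, -49, -54.6]}}

```text
clock: 25.62
tool_pos: [0.3707, 0.2457, 0.0507]
ee_rot: [[-0.956, -0.292, -0.0], [-0.292, 0.956, -0.0], [0.0, -0.0, -1.0]]
ft_force: [-0.5, -0.0, -1.6]
finger_gap: 0.496
gripper_force: 30.0
```

```bash
cat > nrm2.py <<'E'
from tilt import *
# end-wall frame: o = outward distance from end wall (-tx-99), side = ty
def n2(n,lo=-75,hi=75):
    s=bot.sense(); im,d=snap(n); P=cloud(n,d); c=np.array([.508,.284]); ey=np.array([-.296,.955]); ex=np.array([.955,.296])
    w=P[...,:2]-c; Q=np.dstack([-(w@ex)-.099,w@ey,P[...,2]])*1000
    p=s["tool_pos"][:2]-c; print(n,"grasp o,ty,z",(-p@ex*1000-99).round(1),(p@ey*1000).round(1),((s["tool_pos"][2]+.0188)*1000).round(1),"F",s["ft_force"].round(1),"clk",round(s["clock"],2))
    h=cv2.medianBlur(Q.astype(np.float32),5); N=np.cross(np.roll(h,-2,1)-np.roll(h,2,1),np.roll(h,-2,0)-np.roll(h,2,0)); N/=np.linalg.norm(N,axis=2,keepdims=True)+1e-9
    C=np.array(calibration(n)["world_from_camera"])[:3,3]; wc=C[:2]-c; Cq=np.array([-(wc@ex)-.099,wc@ey,C[2]])*1000
    N*=np.sign(((Cq-Q)*N).sum(2,keepdims=True))
    R,G,B=[im[...,i].astype(int) for i in range(3)]
    box=(Q[...,0]>lo)&(Q[...,0]<hi)&(abs(Q[...,1])<40)&(Q[...,2]>5)&(Q[...,2]<125)
    for nm,m in(("stopper",box&(R-B>60)&(G<.74*R)&(Q[...,2]>44)),("white",box&(R-B<35)&(R>140))):
        q=Q[m]
        if len(q)<8: print(nm,len(q)); continue
        print(nm,len(q),"p5",np.percentile(q,5,0).round(0),"med",np.median(q,0).round(0),"p95",np.percentile(q,95,0).round(0))
        k=N[m]; ok=abs(k[:,1])<.5; a=np.degrees(np.arctan2(k[:,2],k[:,0]))[ok]%360
        print("  normals(o,z) per 15deg:",np.histogram(a,bins=np.arange(0,361,15))[0],"side:",(~ok).sum())
if __name__=="__main__": n2("scene"); n2("top")
E
python3 nrm2.py; python3 g.py .370 .2450 .03 107.2
```

```text
scene grasp o,ty,z 43.5 4.0 69.5 F [-0.5 -0.  -1.6] clk 25.62
stopper 0
white 348 p5 [-73. -37.  41.] med [53. -9. 99.] p95 [ 72.  34. 119.]
  normals(o,z) per 15deg: [30 18 27 69  3  3  0  0  0  0  0  0  0  0  0  0  0  0  0  3 10 26  9 20] side: 130
top grasp o,ty,z 44.2 4.0 67.7 F [ 0.  -1.3 -4. ] clk 25.67
stopper 0
white 12 p5 [-75. -31.  28.] med [-74.  -6.  42.] p95 [-37.  15.  78.]
  normals(o,z) per 15deg: [6 0 0 1 1 0 0 0 0 0 0 0 0 0 0 0 0 0 0 0 0 0 0 0] side: 4
clk 25.72 tcp [0.37   0.2455 0.0501] yaw 106.8 gap 0.492 F [ 0.6  0.4 -1.9] q6 -76.5 => d [ 0.1 -0.5 20.1] tw -0.4
```

Emit:
{"op": "apply_moves", "data": {"grip": [0, 0, 0, 0, 0, 0, 0, 0], "travel": [[0, 0, 15], [0, 0, 30], [0, 0, 38], [-4, 0, 40], [-8, 0, 41], [-12, 0, 41], [-15, 0, 42], [-18, 0, 42]], "twist": [0, 0, 0, 0, 0, 0, 0, 0]}}

```text
clock: 26.38
tool_pos: [0.3868, 0.2509, 0.0102]
ee_rot: [[-0.957, -0.29, -0.004], [-0.29, 0.957, -0.001], [0.004, -0.0, -1.0]]
ft_force: [-29.7, -10.0, 16.3]
finger_gap: 0.493
gripper_force: 30.0
```

```bash
python3 nrm2.py|head -5
```

```text
scene grasp o,ty,z 26.5 4.2 29.0 F [-29.7 -10.   16.3] clk 26.38
stopper 0
white 369 p5 [ 20. -36.  24.] med [39. -5. 62.] p95 [ 61.  33. 106.]
  normals(o,z) per 15deg: [23 20 39 58  1  0  2  0  0  0  0  0  0  0  0  0  0  0  0  0  0 23 24 30] side: 149
top grasp o,ty,z 26.5 4.2 29.0 F [-19.   -8.   11.7] clk 26.43
```

```bash
cat > fit.py <<'E'
from tilt import *
def fit(n="scene",tyc=4):
    s=bot.sense(); im,d=snap(n); P=cloud(n,d); c=np.array([.508,.284]); ey=np.array([-.296,.955]); ex=np.array([.955,.296])
    w=P[...,:2]-c; Q=np.dstack([-(w@ex)-.099,w@ey,P[...,2]])*1000; R,B=im[...,0].astype(int),im[...,2].astype(int)
    p=s["tool_pos"][:2]-c; print("grasp o,ty,z",(-p@ex*1000-99).round(1),(p@ey*1000).round(1),((s["tool_pos"][2]+.0188)*1000).round(1),"F",s["ft_force"].round(1),"clk",round(s["clock"],2))
    m=(abs(Q[...,1]-tyc)<17)&(Q[...,0]>-40)&(Q[...,0]<110)&(Q[...,2]>4)&(Q[...,2]<125)
    for z in range(4,125,8):
        k=m&(Q[...,2]>=z)&(Q[...,2]<z+8)
        if k.sum()>2: print(z,k.sum(),"o",np.percentile(Q[k][:,0],[10,50,90]).round(0),im[k].mean(0).astype(int))
if __name__=="__main__": fit()
E
python3 fit.py
```

```text
grasp o,ty,z 26.5 4.2 29.1 F [-18.4  -7.1  12. ] clk 26.48
12 5 o [38. 39. 42.] [131 131 124]
20 9 o [46. 48. 50.] [136 135 125]
28 3 o [52. 54. 55.] [137 137 124]
36 12 o [57. 58. 61.] [128 129 117]
44 26 o [54. 60. 64.] [233 233 227]
52 32 o [44. 52. 58.] [255 255 254]
60 30 o [35. 41. 51.] [255 255 254]
68 28 o [29. 35. 42.] [255 255 254]
76 15 o [21. 26. 31.] [255 255 255]
84 7 o [ 5. 11. 15.] [255 255 254]
100 11 o [53. 55. 57.] [119 119 112]
108 11 o [51. 56. 60.] [174 173 173]
116 11 o [44. 47. 50.] [122 100  67]
124 4 o [42. 47. 51.] [106  87  59]
```

The profile shows θ≈40° with the base's low edge about 9 mm above the worktop. Contact with the wall has only just begun, so I keep pushing in and down.

Emit:
{"op": "apply_moves", "data": {"grip": [0, 0, 0, 0, 0, 0, 0, 0], "travel": [[0, 0, 3], [0, 0, 6], [-2, 0, 6], [-4, 0, 6], [-6, 0, 6], [-8, 0, 6], [-9, 0, 6], [-9, 0, 6]], "twist": [0, 0, 0, 0, 0, 0, 0, 0]}}

```text
clock: 27.2
tool_pos: [0.3957, 0.2536, 0.0059]
ee_rot: [[-0.957, -0.29, -0.003], [-0.29, 0.957, -0.001], [0.003, -0.0, -1.0]]
ft_force: [-28.6, -13.9, 34.0]
finger_gap: 0.494
gripper_force: 30.0
```

```bash
python3 fit.py
```

```text
grasp o,ty,z 17.2 4.2 24.7 F [-28.6 -13.9  34. ] clk 27.2
4 3 o [ 8. 39. 58.] [116 112 105]
12 3 o [40. 40. 43.] [135 135 127]
20 6 o [43. 46. 49.] [136 137 126]
28 11 o [49. 51. 52.] [138 138 127]
36 9 o [52. 57. 59.] [134 135 123]
44 16 o [49. 60. 64.] [193 193 185]
52 32 o [52. 57. 64.] [247 247 245]
60 41 o [36. 45. 54.] [255 255 255]
68 32 o [27. 33. 40.] [255 255 255]
76 20 o [21. 25. 30.] [255 255 254]
84 9 o [ 5.  7. 13.] [255 255 255]
100 19 o [42. 46. 50.] [159 159 156]
108 8 o [34. 37. 51.] [166 153 133]
116 12 o [36. 37. 40.] [133 109  73]
```

Emit:
{"op": "apply_moves", "data": {"grip": [0, 0.5, 0.53, 0.56, 0.6, 0.65, 0.65], "travel": [[4, 0, 0], [6, 0, 0], [6, 0, 0], [6, 0, 0], [6, 0, 0], [6, 0, 0], [6, 0, 0]], "twist": [0, 0, 0, 0, 0, 0, 0]}}

```text
clock: 27.83
tool_pos: [0.3907, 0.2521, 0.0038]
ee_rot: [[-0.957, -0.291, 0.0], [-0.291, 0.957, 0.0], [-0.0, 0.0, -1.0]]
ft_force: [-0.0, 0.3, 3.1]
finger_gap: 0.643
gripper_force: 0.0
```

```bash
python3 fit.py
```

```text
grasp o,ty,z 22.5 4.2 22.6 F [-0.   0.3  3.1] clk 27.83
4 4 o [ 6. 24. 51.] [125 114  98]
12 10 o [ 6. 50. 53.] [129 128 117]
20 7 o [53. 55. 56.] [137 138 126]
28 11 o [58. 60. 63.] [137 138 125]
36 9 o [63. 66. 67.] [142 142 130]
44 27 o [60. 66. 72.] [224 224 219]
52 34 o [49. 56. 64.] [255 255 254]
60 36 o [39. 46. 55.] [255 255 254]
68 36 o [25. 34. 43.] [255 255 255]
76 19 o [ 2. 14. 33.] [253 253 252]
84 12 o [ 1. 10. 17.] [250 238 222]
92 5 o [49. 50. 52.] [149 148 140]
100 16 o [49. 53. 57.] [192 191 187]
108 11 o [41. 43. 46.] [134 111  74]
116 13 o [40. 43. 48.] [80 67 49]
124 3 o [43. 45. 48.] [49 45 40]
```

The released jar rests steadily against the wall at about 37°, stopper up. I move the fingers outward past it, shut them, and push its base toward the wall.

Emit:
{"op": "apply_moves", "data": {"grip": [0.65, 0.65, 0.65, 0.65, 0.5, 0, 0, 0], "travel": [[4, 0, -6], [20, 0, -8], [40, 0, -8], [62, 0, -8], [74, 0, -8], [74, 0, -8], [74, 0, -8], [74, 0, -8]], "twist": [0, 0, 0, 0, 0, 0, 0, 0]}}

```text
clock: 28.55
tool_pos: [0.3203, 0.2307, 0.0121]
ee_rot: [[-0.957, -0.291, 0.001], [-0.291, 0.957, 0.0], [-0.001, 0.0, -1.0]]
ft_force: [0.5, 0.4, 0.5]
finger_gap: 0.413
gripper_force: 0.0
```

Emit:
{"op": "apply_moves", "data": {"grip": [0, 0, 0, 0, 0, 0], "travel": [[0, 0, 0], [0, 0, 0], [0, 0, 0], [-3, 0, 0], [-6, 0, 0], [-9, 0, 0]], "twist": [0, 0, 0, 0, 0, 0]}}

```text
clock: 29.05
tool_pos: [0.3288, 0.2332, 0.0117]
ee_rot: [[-0.957, -0.291, -0.0], [-0.291, 0.957, -0.0], [0.0, -0.0, -1.0]]
ft_force: [0.1, 0.1, 0.1]
finger_gap: 0.015
gripper_force: 0.0
```

```bash
python3 fit.py; python3 -c "
from nrm2 import *
n2('top',-75,95)"
```

```text
grasp o,ty,z 87.2 4.5 30.5 F [0.1 0.1 0.1] clk 29.05
4 6 o [ 1. 68. 96.] [133 125 112]
12 13 o [81. 95. 99.] [139 135 127]
20 24 o [ 87.  95. 100.] [144 139 130]
28 24 o [61. 94. 99.] [166 162 154]
36 28 o [ 57.  94. 100.] [189 185 178]
44 32 o [52. 94. 99.] [184 181 171]
52 31 o [47. 93. 98.] [177 173 165]
60 23 o [38. 95. 98.] [179 175 167]
68 25 o [ 38.  96. 100.] [170 166 157]
76 13 o [93. 97. 99.] [163 154 141]
116 11 o [105. 107. 109.] [107  95  78]
124 3 o [109. 109. 109.] [154 124  74]
top grasp o,ty,z 86.9 4.5 30.5 F [ 0.2 -0.8 -0.1] clk 29.1
stopper 87 p5 [-19. -13.  80.] med [-10.  -2.  87.] p95 [ 6. 18. 95.]
  normals(o,z) per 15deg: [ 0  0  0  0  0  0  0  0 18  7  5 26  0  0  0  0  0  0  0  0  0  0  0  0] side: 31
white 46 p5 [-75. -32.  33.] med [  2. -16.  71.] p95 [21. 15. 85.]
  normals(o,z) per 15deg: [8 0 0 0 0 1 0 0 0 0 0 3 0 0 0 0 0 0 0 0 0 0 0 0] side: 34
```

Emit:
{"op": "apply_moves", "data": {"grip": [0, 0, 0, 0, 0, 0, 0, 0], "travel": [[-3, 0, 0], [-6, 0, 0], [-9, 0, 0], [-11, 0, 0], [-13, 0, 0], [-15, 0, 0], [-17, 0, 0], [-18, 0, 0]], "twist": [0, 0, 0, 0, 0, 0, 0, 0]}}

```text
clock: 29.82
tool_pos: [0.3455, 0.2382, 0.0115]
ee_rot: [[-0.957, -0.291, -0.001], [-0.291, 0.957, -0.0], [0.001, -0.0, -1.0]]
ft_force: [-6.2, -1.9, -2.2]
finger_gap: 0.007
gripper_force: 2.9
```

```bash
python3 -c "
from nrm2 import *
n2('top',-75,95)"
```

```text
top grasp o,ty,z 69.8 4.4 30.3 F [-6.2 -1.9 -2.2] clk 29.82
stopper 3
white 25 p5 [-74. -31.  32.] med [-11. -17.  71.] p95 [-0. 30. 83.]
  normals(o,z) per 15deg: [5 0 0 0 0 1 0 0 0 0 0 0 0 0 0 0 0 0 0 0 0 0 0 0] side: 19
```

```bash
cat > pts.py <<'E'
from tilt import *
def pts(n,olo=-60,ohi=62,tyc=4,half=30):
    im,d=snap(n); P=cloud(n,d); c=np.array([.508,.284]); ey=np.array([-.296,.955]); ex=np.array([.955,.296])
    w=P[...,:2]-c; Q=np.dstack([-(w@ex)-.099,w@ey,P[...,2]])*1000
    m=(abs(Q[...,1]-tyc)<half)&(Q[...,0]>olo)&(Q[...,0]<ohi)&(Q[...,2]>44)&(Q[...,2]<125)
    for z in range(44,125,8):
        k=m&(Q[...,2]>=z)&(Q[...,2]<z+8)
        if k.sum()>2: print(n,z,k.sum(),"o",np.percentile(Q[k][:,0],[5,50,95]).round(0),"ty",np.percentile(Q[k][:,1],[5,50,95]).round(0),im[k].mean(0).astype(int))
if __name__=="__main__":
    import sys
    for n in ("scene","top"): pts(n,ohi=float(sys.argv[1]))
E
python3 pts.py 60
```

```text
scene 44 21 o [21. 43. 51.] ty [-21. -17.  -6.] [191 191 179]
scene 52 18 o [25. 41. 51.] ty [-20. -15.  -7.] [214 214 203]
scene 60 11 o [16. 38. 43.] ty [-21. -12.  -3.] [216 216 205]
scene 68 10 o [21. 29. 38.] ty [-22. -16.  -7.] [219 219 209]
scene 76 4 o [24. 29. 34.] ty [-18. -15. -14.] [251 251 240]
scene 84 5 o [-3. -2.  8.] ty [-16. -14.  -8.] [126  98  80]
top 44 3 o [ 5.  7. 10.] ty [-20. -20. -19.] [122 120 111]
top 52 4 o [-3.  1.  4.] ty [-20. -19. -19.] [194 173 134]
top 60 3 o [-14. -13.  -1.] ty [-19. -13. -11.] [233 222 198]
top 68 13 o [-11.  -6.   1.] ty [-20. -18. -15.] [222 216 197]
top 92 11 o [-20. -13.  -6.] ty [-16. -12.  -9.] [238 201 146]
```

Emit:
{"op": "apply_moves", "data": {"grip": [0, 0, 0, 0, 0, 0, 0, 0], "travel": [[-2, 0, 0], [-4, 0, 0], [-6, 0, 0], [-7, 0, 0], [-8, 0, 0], [-9, 0, 0], [-10, 0, 0], [-10, 0, 0]], "twist": [0, 0, 0, 0, 0, 0, 0, 0]}}

```text
clock: 30.63
tool_pos: [0.3534, 0.2405, 0.0105]
ee_rot: [[-0.957, -0.291, -0.004], [-0.291, 0.957, -0.002], [0.005, -0.001, -1.0]]
ft_force: [-13.9, -3.6, -3.9]
finger_gap: 0.004
gripper_force: 7.3
```

```bash
python3 pts.py 50
```

```text
scene 44 18 o [14. 41. 47.] ty [-20. -18.  -9.] [178 177 163]
scene 52 16 o [25. 41. 45.] ty [-22. -17.  -7.] [181 180 166]
scene 60 15 o [12. 37. 43.] ty [-22. -16.  -8.] [196 196 181]
scene 68 9 o [14. 23. 38.] ty [-21. -17. -10.] [172 172 161]
scene 76 4 o [29. 30. 37.] ty [-21. -17. -14.] [187 186 170]
scene 84 3 o [26. 36. 36.] ty [-24. -19. -18.] [165 164 149]
top 44 5 o [-57. -50. -10.] ty [-11.  30.  31.] [253 244 187]
```

Emit:
{"op": "apply_moves", "data": {"grip": [0, 0, 0, 0, 0, 0, 0, 0], "travel": [[2, 0, 0], [5, 0, 0], [15, 0, 0], [30, 0, 0], [32, 0, -35], [32, 0, -75], [32, 0, -110], [32, 0, -130]], "twist": [0, 0, 0, 0, 0, 0, 0, 0]}}

```text
clock: 31.4
tool_pos: [0.3255, 0.2325, 0.1465]
ee_rot: [[-0.957, -0.291, 0.005], [-0.291, 0.957, 0.003], [-0.006, 0.001, -1.0]]
ft_force: [0.6, 1.2, 1.2]
finger_gap: 0.005
gripper_force: 0.0
```

```bash
python3 pts.py 80; python3 -c "
from chk import *
tops(.088,.103,.36,.45,.2,.3); tops(.088,.103,.36,.45,.2,.3,'scene')"
```

```text
scene 44 36 o [18. 54. 60.] ty [-21.  -5.  24.] [157 156 142]
scene 52 35 o [21. 54. 62.] ty [-20. -11.  19.] [157 157 144]
scene 60 46 o [15. 54. 62.] ty [-20.  -7.  21.] [176 176 165]
scene 68 40 o [30. 51. 60.] ty [-19.  -6.  20.] [240 239 234]
scene 76 26 o [40. 49. 56.] ty [-17.  -6.  17.] [140 115  94]
scene 84 32 o [26. 46. 59.] ty [-15.  -3.  20.] [154 113  79]
scene 92 53 o [19. 38. 55.] ty [-16.   4.  17.] [230 176 121]
top 44 16 o [-33.  -3.  35.] ty [-20.  -6.  30.] [204 191 148]
top 52 8 o [14. 22. 39.] ty [-19. -19. -18.] [123 122 112]
top 60 14 o [12. 28. 43.] ty [-19. -19. -10.] [141 140 130]
top 68 53 o [12. 22. 46.] ty [-19. -15.  19.] [240 239 233]
top 76 5 o [19. 28. 45.] ty [-14. -12. -11.] [252 252 253]
top 84 13 o [22. 36. 46.] ty [-16. -14.  -8.] [207 193 182]
top 92 126 o [17. 31. 46.] ty [-13.  -1.  10.] [234 174 115]
top 137 [385.1 243.5] [37.4 24.7] 39.4 z [0.0921 0.0953 0.0994]
scene 70 [380.  246.4] [42.7 36.2] 28.8 z [0.0891 0.0932 0.0973]
```

jar_b now stands upright beside the tray end, with its stopper top at 0.095 m. I regrip it high on the body.

Emit:
{"op": "apply_moves", "data": {"grip": [1, 1, 1, 1, 1, 1, 1, 1], "travel": [[-15, 0, 0], [-35, 0, 0], [-50, -1, 0], [-56, -1, 0], [-56, -1, 0], [-56, -1, 0], [-56, -1, 0], [-56, -1, 0]], "twist": [0, 0, 0, 0, 0, 0, 0, 0]}}

```text
clock: 32.27
tool_pos: [0.3778, 0.2471, 0.1416]
ee_rot: [[-0.957, -0.291, 0.0], [-0.291, 0.957, 0.0], [-0.0, 0.0, -1.0]]
ft_force: [-0.5, 0.8, -0.5]
finger_gap: 0.528
gripper_force: 0.0
```

```bash
python3 g.py .3795 .2478 .043 107.2
```

```text
clk 32.27 tcp [0.3778 0.2471 0.1416] yaw 106.9 gap 0.528 F [-0.5  0.8 -0.5] q6 -77.0 => d [-1.8  0.2 98.6] tw -0.3
```

Emit:
{"op": "apply_moves", "data": {"grip": [1, 1, 1, 1, 1, 1, 1, 1], "travel": [[-2, 0, 0], [-2, 0, 0], [-2, 0, 0], [-2, 0, 0], [-2, 0, 5], [-2, 0, 20], [-2, 0, 38], [-2, 0, 55]], "twist": [0, 0, 0, 0, 0, 0, 0, 0]}}

```text
clock: 32.93
tool_pos: [0.3802, 0.2478, 0.0858]
ee_rot: [[-0.957, -0.291, 0.0], [-0.291, 0.957, 0.0], [-0.0, 0.0, -1.0]]
ft_force: [0.0, -0.6, -0.9]
finger_gap: 0.995
gripper_force: 0.0
```

Emit:
{"op": "apply_moves", "data": {"grip": [1, 1, 1, 1, 0, 0, 0, 0], "travel": [[0, 0, 15], [0, 0, 30], [0, 0, 40], [0, 0, 43], [0, 0, 43], [0, 0, 43], [0, 0, 43], [0, 0, 43]], "twist": [0, 0, 0, 0, 0, 0, 0, 0]}}

```text
clock: 33.6
tool_pos: [0.3807, 0.248, 0.0445]
ee_rot: [[-0.957, -0.291, 0.001], [-0.291, 0.957, 0.001], [-0.001, 0.0, -1.0]]
ft_force: [-0.4, 0.0, 0.6]
finger_gap: 0.761
gripper_force: 0.0
```

Emit:
{"op": "apply_moves", "data": {"grip": [0, 0, 0, 0, 0, 0], "travel": [[0, 0, 0], [0, 0, 0], [0, 0, 0], [0, 0, 0], [0, 0, 0], [0, 0, 0]], "twist": [0, 0, 0, 0, 0, 0]}}

```text
clock: 34.1
tool_pos: [0.3804, 0.2479, 0.0439]
ee_rot: [[-0.957, -0.291, 0.0], [-0.291, 0.957, 0.0], [-0.0, 0.0, -1.0]]
ft_force: [-0.4, 1.7, 2.5]
finger_gap: 0.494
gripper_force: 30.0
```

Emit:
{"op": "apply_moves", "data": {"grip": [0, 0, 0, 0, 0, 0], "travel": [[0, 0, -10], [0, 0, -30], [0, 0, -55], [0, 0, -70], [0, 0, -75], [0, 0, -75]], "twist": [0, 0, 0, 0, 0, 0]}}

```text
clock: 34.6
tool_pos: [0.3807, 0.248, 0.1201]
ee_rot: [[-0.957, -0.291, 0.002], [-0.291, 0.957, 0.001], [-0.002, 0.0, -1.0]]
ft_force: [0.1, 0.1, -2.3]
finger_gap: 0.496
gripper_force: 30.0
```

```bash
python3 g.py .4469 .2649 .118 107.2
cat > held.py <<'E'
from tilt import *
# profile of held jar in tx along central strip, from the scene camera
s=bot.sense(); im,d=snap("scene"); P=cloud("scene",d); c=np.array([.508,.284]); ey=np.array([-.296,.955]); ex=np.array([.955,.296])
w=P[...,:2]-c; Q=np.dstack([w@ex,w@ey,P[...,2]])*1000; p=s["tool_pos"]; g=np.array([(p[:2]-c)@ex,(p[:2]-c)@ey,p[2]])*1000
m=(abs(Q[...,1]-g[1])<17)&(abs(Q[...,0]-g[0])<45); print("tcp t",g.round(1))
for z in range(int(g[2])-55,int(g[2])+62,8):
    k=m&(Q[...,2]>=z)&(Q[...,2]<z+8)
    if k.sum()>2: print(z,k.sum(),"tx-g",(np.percentile(Q[k][:,0],[5,50,95])-g[0]).round(0),im[k].mean(0).astype(int))
E
python3 held.py
```

```text
clk 34.6 tcp [0.3807 0.248  0.1201] yaw 106.9 gap 0.496 F [ 0.1  0.1 -2.3] q6 -77.1 => d [-68.2  -3.1   2.2] tw -0.3
tcp t [-132.2    3.3  120.1]
73 11 tx-g [-26. -22. -18.] [144 141 130]
81 17 tx-g [-28. -22. -19.] [158 157 145]
89 19 tx-g [-28. -24. -19.] [158 159 145]
97 18 tx-g [-26. -23. -20.] [158 158 146]
105 20 tx-g [-28. -23. -17.] [158 158 146]
113 18 tx-g [-26. -23. -19.] [159 159 146]
121 19 tx-g [-29. -24. -17.] [159 159 147]
129 16 tx-g [-29. -24. -19.] [159 160 147]
137 26 tx-g [-29. -23. -14.] [173 173 161]
145 26 tx-g [-26. -18. -10.] [225 224 215]
153 19 tx-g [-22. -17.  -6.] [121  88  64]
161 27 tx-g [-23. -16.  12.] [156 112  76]
169 43 tx-g [-20.  -2.  15.] [240 185 126]
```

Emit:
{"op": "apply_moves", "data": {"grip": [0, 0, 0, 0, 0, 0, 0, 0], "travel": [[-15, -1, 0], [-35, -2, 0], [-55, -3, 0], [-66, -3, 0], [-68, -3, 0], [-68, -3, 0], [-68, -3, 10], [-68, -3, 20]], "twist": [-0.3, -0.3, -0.3, -0.3, -0.3, -0.3, -0.3, -0.3]}}

```text
clock: 35.32
tool_pos: [0.4456, 0.2646, 0.0978]
ee_rot: [[-0.955, -0.296, 0.0], [-0.296, 0.955, 0.0], [-0.0, 0.0, -1.0]]
ft_force: [0.0, 0.2, -2.3]
finger_gap: 0.491
gripper_force: 30.0
```

```bash
python3 g.py .4469 .2649 .0495 107.2
```

```text
clk 35.32 tcp [0.4456 0.2646 0.0978] yaw 107.2 gap 0.491 F [ 0.   0.2 -2.3] q6 -79.4 => d [-1.3 -0.1 48.3] tw 0.0
```

Emit:
{"op": "apply_moves", "data": {"grip": [0, 0, 0, 0, 0, 0, 0, 0], "travel": [[-1, 0, 12], [-1, 0, 24], [-1, 0, 34], [-1, 0, 41], [-1, 0, 45], [-1, 0, 47], [-1, 0, 48], [-1, 0, 48]], "twist": [0, 0, 0, 0, 0, 0, 0, 0]}}

```text
clock: 35.98
tool_pos: [0.4473, 0.2651, 0.0509]
ee_rot: [[-0.955, -0.296, 0.0], [-0.296, 0.955, 0.0], [-0.0, 0.0, -1.0]]
ft_force: [0.2, -0.1, -1.6]
finger_gap: 0.49
gripper_force: 30.0
```

```bash
python3 g.py .4469 .2649 .0495 107.2
```

```text
clk 35.98 tcp [0.4473 0.2651 0.0509] yaw 107.2 gap 0.49 F [ 0.2 -0.1 -1.6] q6 -79.4 => d [ 0.5 -0.1  1.4] tw 0.0
```

Almost touching. I go 1.5 mm lower, release, rise and clear the view.

Emit:
{"op": "apply_moves", "data": {"grip": [0, 0, 1, 1, 1, 1, 1, 1], "travel": [[0, 0, 1], [0, 0, 1.5], [0, 0, 1.5], [0, 0, 1.5], [0, 0, 1.5], [0, 0, 1.5], [0, 0, 1.5], [0, 0, 1.5]], "twist": [0, 0, 0, 0, 0, 0, 0, 0]}}

```text
clock: 36.65
tool_pos: [0.4472, 0.265, 0.0492]
ee_rot: [[-0.955, -0.296, 0.0], [-0.296, 0.955, 0.0], [-0.0, 0.0, -1.0]]
ft_force: [-0.6, -0.1, -0.1]
finger_gap: 0.875
gripper_force: 0.0
```

Emit:
{"op": "apply_moves", "data": {"grip": [1, 1, 1, 1, 1, 1, 1, 1], "travel": [[0, 0, -15], [0, 0, -40], [0, 0, -75], [0, 0, -110], [0, 0, -140], [15, -30, -150], [30, -65, -150], [45, -100, -150]], "twist": [0, 0, 0, 0, 0, 0, 0, 0]}}

```text
clock: 37.32
tool_pos: [0.4335, 0.1555, 0.2001]
ee_rot: [[-0.955, -0.298, 0.001], [-0.298, 0.955, 0.0], [-0.001, -0.0, -1.0]]
ft_force: [0.5, -1.3, 0.5]
finger_gap: 1.0
gripper_force: 0.0
```

Emit:
{"op": "apply_moves", "data": {"grip": [1, 1, 1, 1, 1], "travel": [[0, -35, 0], [0, -70, 0], [0, -105, 0], [0, -130, 0], [0, -130, 0]], "twist": [0, 0, 0, 0, 0]}}

```text
clock: 37.73
tool_pos: [0.473, 0.0285, 0.1992]
ee_rot: [[-0.956, -0.293, 0.0], [-0.293, 0.956, -0.001], [0.0, -0.001, -1.0]]
ft_force: [-0.2, -0.1, -0.8]
finger_gap: 1.002
gripper_force: 0.0
```

Run:
```python
from chk import *
print(bot.sense()["clock"],bot.sense()["tool_pos"])
tops(.085,.115,.38,.62,.2,.36); tops(.09,.115,.38,.62,.2,.36,"scene"); tops(.070,.084,.38,.62,.2,.36)
for n,b in(("turq+mug",(.08,.1,.33,.66,.03,.17)),("orange",(.08,.1,.33,.42,-.05,.03)),("onion/garlic",(.02,.08,.36,.58,-.18,-.09))): print(n); tops(*b)
```

```text
37.7333 [0.47301431 0.02854317 0.19915468]
top 220 [568.2 300.3] [39.3 38. ] 89.6 z [0.0923 0.101  0.1048]
top 220 [506.1 282.8] [38.6 38.6] 71.6 z [0.0913 0.1012 0.1047]
top 206 [445.8 264. ] [38.6 35. ] 87.7 z [0.0929 0.1014 0.1047]
scene 63 [567.9 298.1] [37.5 43.2] 1.4 z [0.092  0.0979 0.1029]
scene 70 [504.3 279.8] [39.8 39.9] 41.2 z [0.092  0.0988 0.1031]
scene 77 [445.  259.8] [41.1 37.7] 79.3 z [0.092  0.0988 0.1037]
top 118 [568.7 301. ] [45.9 47.8] 15.5 z [0.0716 0.0767 0.0808]
top 114 [506.6 282.5] [46.3 45.6] 16.4 z [0.0725 0.0765 0.0812]
top 110 [446.6 263.8] [44.3 45.5] 17.8 z [0.0725 0.0771 0.0807]
turq+mug
top 332 [380.2  98.5] [45.2 46.1] 10.0 z [0.0914 0.0953 0.0987]
orange
top 310 [376.    1.3] [44.9 46. ] 62.4 z [0.092  0.0955 0.0984]
onion/garlic
top 517 [ 530.1 -143.3] [65.8 63.7] 31.6 z [0.0355 0.0514 0.0659]
top 365 [ 420.1 -120.7] [54.4 55.1] 89.8 z [0.0266 0.0392 0.0508]
```

All three stoppers are at 0.101 m and level in the pockets. The decoys, onion and garlic have not moved. I hand the job in.

```bash
python3 -c "
from workcell import order
print(order.hand_in())"
```

```text
the job is handed in; nothing more can be done
None
```

Handed in at about 38 s: jar_a stands in pocket2 and jar_b, turned over, in pocket1, all three jars upright with stopper tops at about 0.101 m. While I was turning jar_b, a fingertip pressed on the tray wall and the wrist read about 85 N, under the 120 N wrist limit but above 40 N if fingertips count as gripper body. The decoys, onion and garlic had not moved; I did not re-measure the mug, tea box, tin or glass jar at the end.

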